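# Index a wafer turntable by its ratchet lever and stow the carrier

## Robot

A 6-joint arm with a two-finger parallel gripper is mounted at the origin on the work surface. World frame = base frame: x ahead of the robot, y to its left, z up, the work surface at z = 0. Lengths are in m, angles in rad, forces in N, time in s.
With the tool pointing down it reaches from about 0.25 to 0.725 m from the base axis. Payload 4 kg.
Tool frame: the origin (TCP) lies at the very end of the fingers, on their centre line; the grasp point (between the pads) lies 19 mm behind it; x points along the fingers, z is the direction in which the jaws open and shut, and the axes are right-handed (so a half turn about x gives the same grasp; the last joint's range is limited). The gripper opens to 85 mm and grips with 20 to 120 N. Pads are 22 mm wide; open, the fingers measure 114 mm over their backs; the gripper's body (76 mm by 85 mm) begins 54 mm behind the grasp point. The pads swing forward as they close: fully open they stand 13 mm farther back than shut.
Start: joints at [-1.107, 0.241, 0.005, 1.335, 0, 1.571], TCP at [0.224, -0.447, 0.231] pointing down, gripper open.
Joint ranges: [-2.72, 2.72], [-1.05, 1.87], [-1.09, 1.28], [-1.99, 2.15], [-1.42, 1.44], [-3.14, 3.14]. Speed limits (rad/s): [2.79, 2.79, 3.14, 3.14, 3.14, 3.14].

## Interface

Orientations are given as a unit quaternion [x, y, z, w].
In Python, from workcell import bot gives the robot as it stands.
- The arm moves only by the tool step_arm, never from a script. Its argument "series" is a list of rows, each an object of numbers: "x", "y", "z": the shift along the world's x, y, z in cm; "twist": the turn about the world's z in degrees; "jaw": the finger opening in cm, from 0 to 8.54. In form: [{"x": .., "y": .., "z": .., "twist": .., "jaw": ..}, ...]. A call has 1 to 10 rows; each row is the pose to reach, as a shift and turn from the pose measured when the call began; what a row does not reach only later rows make up. A row lasts 1/12 s, in which the tool goes at most 41.7 mm and 7.16 degrees, less where a joint would pass 70% of its speed; a pose out of reach is approached as far as the arm can. A call with a gripper value outside its range is refused whole. The fingers move at their own pace and stop on an object; the grip force is fixed at half the most. Time passes only in rows, so rows that repeat a pose let the fingers close. It gives the time, the measured TCP pose, the force and the opening at its end, in the units of the state.
- bot.get_obs(): the state, without advancing time (a new reading comes with each control period).
- bot.camera(name): name is "scene" or "top" or "wrist"; returns (picture, depth): 400x640x3 uint8, red, green, blue; 400x640 float32, m along the optical axis (not along the pixel's ray), 0 where there is no reading.
- bot.camera_info(name): a dict with "camera_matrix" (3x3 intrinsics, pixels), "R" (3x3) and "t" (3): a world point X has camera coordinates R X + t; the wrist camera has in their place "mount" (4x4, takes a point from camera to tool coordinates, whose origin is the TCP and whose axes are the tool frame's). Camera axes: x right, y down, z forward; pixel columns grow to the right and rows downward; lengths in m; the calibration is good to about 2 mm. A picture is of the moment at which its call begins: read the wrist's pose just before it. camera_info takes no time and is no camera call.
- bot.job_done(): hands the job in, once; it reports no verdict.
The state is a dict: "clock": time; "joint_pos": joint angles; "joint_vel": joint speeds; "tau": joint torques, N m; "eef_pos": TCP position; "tool_rot": TCP orientation; "ft_force": force on the tool from outside, world axes, zero at the start; "ft_torque": the same for the moment, N m; "grip_width": finger opening in m.
Only numpy, scipy, OpenCV 4.12 (cv2) and the standard library are available. Lean on these libraries where they do the work, as an engineer would, in place of code of your own. Each camera call takes 0.05 s, during which the arm holds its last target.

## Task

Work the index stage's ratchet lever with repeated full strokes, turning the turntable with nothing else, until the knobbed wafer carrier has come out from under the clear hood and stands at the pointer. Then press down the storage box's lid until its catch lets go and it swings open. Take the carrier by its knob and set it down upright on the floor of the box without dropping it; leave the lid open and all other things where they are.

Things in the scene. Friction and masses are not known exactly. Their poses are not given: they have to be found in the camera images.
- index_base: Dark base plate (350 x 360 x 10 mm) of the index stage. Origin: at table height on the turntable's vertical axis; x, y are the stage's own directions (its -x side, with the lever, looks to the robot), z up. A clear hood covers everything beyond x = +15 mm, its plate 146 to 151 mm above the table.
- light_bar (a point): Middle of a white light bar, 28 mm thick, 225 mm long, level along the stage's y, 190 mm above the table, at stage x = -130, y = -62 mm (ends y = -175 and +50), on a post at y = -165. It crosses beside the lever handle: no room for an upright gripper there. Tilt the tool 25 to 35 degrees: fingers pointing down and to the stage's +x, gripper body leaning back to -x.
- turntable: Round turntable, 250 mm across its 16 ratchet teeth, flat rubber top 70 mm above the table. Origin: on its axis, at table height; x, y turn with it, and the carrier stands 75 mm out along its x. It turns only anticlockwise seen from above; pawls keep it from turning back more than a tooth. It takes about 0.3 N m to turn.
- lever (a joint): Angle of the ratchet lever about the turntable's axis: 0 at rest (a spring brings it back), 0.4625 rad at its end stop, growing anticlockwise from above (handle moves to the stage's -y). A stroke to the stop (75 mm at the handle, 2 to 5 N) moves the turntable one tooth, 22.5 degrees (the first may move it less); stop within 0.03 rad of the end. 3 to 5 strokes are needed.
- lever_handle (a point): Middle of the lever's handle, an upright black round post, 22 mm in diameter, 165 mm from the turntable's axis; this point is 85 mm above the table, the post's top 109 mm, the lever's block below it reaches up to 43 mm. At rest the handle stands at 172 degrees from the stage's x axis (towards the robot, 23 mm to the +y side).
- carrier_mid (a point): Centre (half-way up) of the wafer carrier: aluminium disc 70 mm across, 10 mm thick, with a stem and on top a round knob 28 mm across, 22 mm tall; 58 mm tall in all, about 0.2 kg. The knob's centre is 18 mm above this point, the underside 29 mm below it. Only this piece has a knob. It starts under the hood, loose on the turntable, 75 mm from the axis.
- unload_mark (a point): Where carrier_mid shall come to stand: 75 mm from the turntable's axis, 125 degrees anticlockwise from the stage's x axis, 100 mm above the table, inward of the tip of the aluminium pointer (its post stands 150 mm from the axis, 83 mm tall). Full strokes bring the carrier within 4 mm of it; one tooth is 29 mm there. The space above it is open.
- lid (a joint): Angle of the storage box's white lid: 0 closed and caught, -0.04 rad when pressed in far enough for the catch to let go, -0.075 at its stop, 1.75 (just beyond upright) fully open. Hinged along the box's far (+x) top edge. Once let go, its spring swings it open within about 2 s. Pressing in takes 3 to 8 N at the pad.
- lid_pad (a point): Middle of the black rubber pad (50 x 90 mm) on the lid, where to press, 135 mm from the hinge line towards the robot; closed, it is 103 mm above the table. Press straight down: 6 mm frees the catch, 10 mm is the stop. The steel catch, at the middle of the lid's near edge 47 mm from this point, rises 8 mm above the lid.
- box_floor (a point): Centre of the storage box's inner floor, 50 mm above the table; x, y along the box's sides, -x is its front with the catch. Inner space 164 x 154 mm, walls 34 mm high above this floor, 8 mm thick. The open lid stands along the +x side, up to 275 mm above the table.
- flat_disc: Plain aluminium disc, 68 mm across, 11 mm thick, on the turntable, no knob. Origin under its centre. Stays there.
- lens_cell: Dark steel cell, 64 mm across, 26 mm tall, with a glass window, on the turntable. Origin under its centre. Stays there.
- wash_bottle: White wash bottle, 72 mm across, 170 mm tall, a bystander to be left alone. Origin under its centre.
- beaker: Glass beaker, 80 mm across, 100 mm tall, a bystander to be left alone. Origin under its centre.
- dish: Shallow glass dish, 90 mm across, 16 mm tall, a bystander to be left alone. Origin under its centre.
- driver: Screwdriver with a black handle, lying, a bystander to be left alone. Origin under its centre.
- wafer_box: Flat clear wafer box, 120 x 120 x 35 mm, a bystander to be left alone. Origin under its centre.
- loupe: Black waisted eyepiece, 52 mm across, 60 mm tall, a bystander to be left alone. Origin under its centre.
- carrier: The same wafer carrier; origin at the centre of its underside.

How it is judged:
By the outcome, as a careful person would: the job done as asked, in the order asked, and still so for the second after the job is handed in, with the robot touching nothing.
It also fails if it takes over 70 s, if anything falls off the work surface, if the arm or the gripper's body presses on something with over 40 N, if the wrist force passes 120 N, or if a joint passes its speed limit or range.

## Working session

There is one attempt and no reset: what is moved stays moved. The work goes in short steps, Python scripts to look and compute and a tool call to move; the robot and the scene stay as the last step left them, time stands still between calls to the robot, and variables do not carry over. Pictures are saved under pics/ and viewed, and the job is handed in when it is done.

Besides the shell and the picture viewer there is one more tool, called after ">>>" in YAML: its name, and indented under it one key for each argument. step_arm: Moves the arm, as the interface text tells. Its arguments: {"type":"object","properties":{"series":{"type":"array","items":{"type":"object","properties":{"x":{"type":"number"},"y":{"type":"number"},"z":{"type":"number"},"twist":{"type":"number"},"jaw":{"type":"number"}}}}},"required":["series"]}

```bash
ls; mkdir -p pics
cat > h.py <<'E'
import numpy as np, cv2
from workcell import bot
from scipy.spatial.transform import Rotation as R
def cam(n):
    o=bot.get_obs(); im,d=bot.camera(n); ci=bot.camera_info(n)
    K=np.array(ci['camera_matrix'])
    if 'mount' in ci:
        M=np.array(ci['mount']); T=np.eye(4); T[:3,:3]=R.from_quat(o['tool_rot']).as_matrix(); T[:3,3]=o['eef_pos']
        W=T@M
    else:
        W=np.eye(4); r=np.array(ci['R']); W[:3,:3]=r.T; W[:3,3]=-r.T@np.array(ci['t'])
    return im,d,K,W
def save(n,tag):
    im,d,K,W=cam(n); cv2.imwrite(f'pics/{tag}.png',im[:,:,::-1]); np.savez(f'{tag}.npz',im=im,d=d,K=K,W=W); return im,d,K,W
def load(tag):
    z=np.load(f'{tag}.npz'); return z['im'],z['d'],z['K'],z['W']
def pts(d,K,W):
    v,u=np.mgrid[:d.shape[0],:d.shape[1]]
    p=np.stack([(u-K[0,2])/K[0,0]*d,(v-K[1,2])/K[1,1]*d,d],-1)
    return p@W[:3,:3].T+W[:3,3]
def proj(P,K,W):
    c=(np.atleast_2d(P)-W[:3,3])@W[:3,:3]; q=c@K.T; return q[:,:2]/q[:,2:]
def atz(u,v,z,K,W):
    r=W[:3,:3]@np.array([(u-K[0,2])/K[0,0],(v-K[1,2])/K[1,1],1]); return W[:3,3]+r*(z-W[2,3])/r[2]
E
python3 - <<'E'
from h import *
for n in ['scene','top','wrist']:
    im,d,K,W=save(n,n+'0'); print(n,K[0,0],W.round(3).tolist())
print(np.array(bot.camera_info('wrist')['mount']).round(3))
o=bot.get_obs(); print(o)
E
```

```text
pics
scene 403.44185460324655 [[0.672, 0.536, -0.511, 1.186], [0.741, -0.493, 0.457, -0.601], [-0.007, -0.685, -0.728, 1.048], [0.0, 0.0, 0.0, 1.0]]
top 457.2117728449405 [[0.028, -0.98, 0.195, 0.266], [-0.999, -0.024, 0.022, -0.031], [-0.017, -0.195, -0.981, 1.464], [0.0, 0.0, 0.0, 1.0]]
wrist 306.66097913798467 [[0.446, -0.85, -0.281, 0.296], [-0.895, -0.424, -0.138, -0.411], [-0.002, 0.313, -0.95, 0.373], [0.0, 0.0, 0.0, 1.0]]
[[ 0.    -0.313  0.95  -0.143]
 [-0.001 -0.95  -0.313  0.081]
 [ 1.    -0.001 -0.001  0.   ]
 [ 0.     0.     0.     1.   ]]
{'clock': 0.15, 'joint_pos': array([-1.10699413e+00,  2.41255467e-01,  4.01850228e-03,  1.33523982e+00,
        3.90685521e-05,  1.57081695e+00]), 'joint_vel': array([-0.00112071, -0.00222716,  0.0038824 ,  0.00081967, -0.00069796,
       -0.00127626]), 'tau': array([ 3.85816350e-06, -3.72635078e+01,  2.52638304e+01,  1.23657580e-02,
        5.08951234e-05,  5.54356177e-06]), 'eef_pos': array([ 0.22346154, -0.44672389,  0.23060393]), 'tool_rot': array([ 0.37203168,  0.6020238 , -0.37138356,  0.60102747]), 'ft_force': array([-0.19904568, -0.39908801,  0.09091128]), 'ft_torque': array([ 0.04236098, -0.01862813, -0.07388427]), 'grip_width': 0.0855140272002938}
```

View pics/scene0.png

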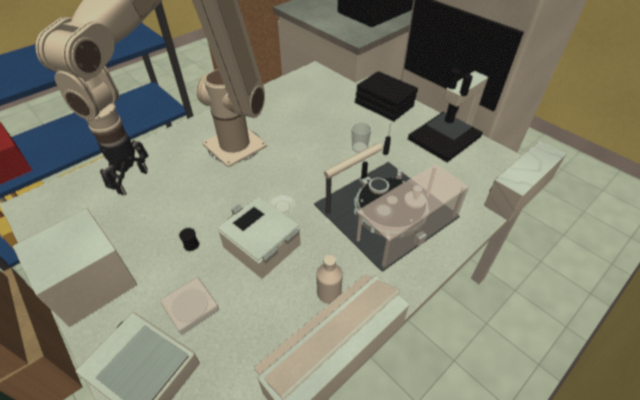

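View pics/top0.png

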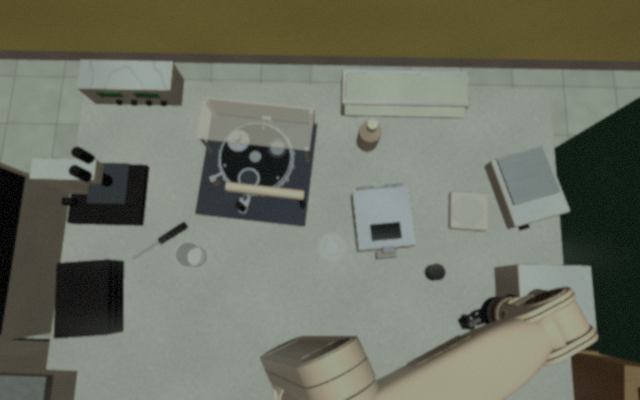

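View pics/wrist0.png

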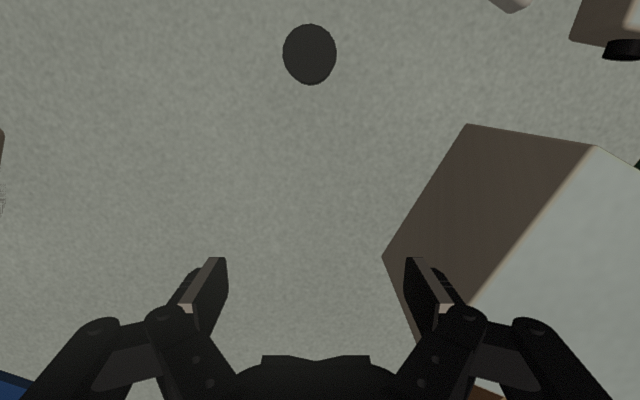

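Run:
```python
from h import *
im,d,K,W=load('top0')
a=cv2.resize(im[90:270,185:425],None,fx=3.3,fy=3.3,interpolation=cv2.INTER_CUBIC); a=np.clip(a*1.5,0,255).astype('uint8')
cv2.imwrite('pics/topz.png',a[:,:,::-1])
P=pts(d,K,W)
for u,v in [(240,203),(265,190),(255,157),(205,205),(310,215),(386,232),(384,200),(413,245),(358,249)]: print((u,v),d[v,u],P[v,u].round(3))
im,d,K,W=load('scene0')
a=cv2.resize(im[120:280,200:480],None,fx=2.85,fy=2.85,interpolation=cv2.INTER_CUBIC); a=np.clip(a*1.3,0,255).astype('uint8')
cv2.imwrite('pics/scz.png',a[:,:,::-1])
```

```text
(240, 203) 1.383424 [0.513 0.211 0.107]
(265, 190) 1.2919672 [0.534 0.126 0.203]
(255, 157) 1.4512318 [0.669 0.179 0.068]
(205, 205) 1.4806465 [0.52  0.342 0.012]
(310, 215) 1.4828835 [ 0.499  0.001 -0.002]
(386, 232) 1.3696964 [ 0.437 -0.23   0.096]
(384, 200) 1.3805844 [ 0.533 -0.223  0.104]
(413, 245) 1.3722209 [ 0.402 -0.313  0.085]
(358, 249) 1.3748262 [ 0.386 -0.148  0.083]
```

View pics/topz.png

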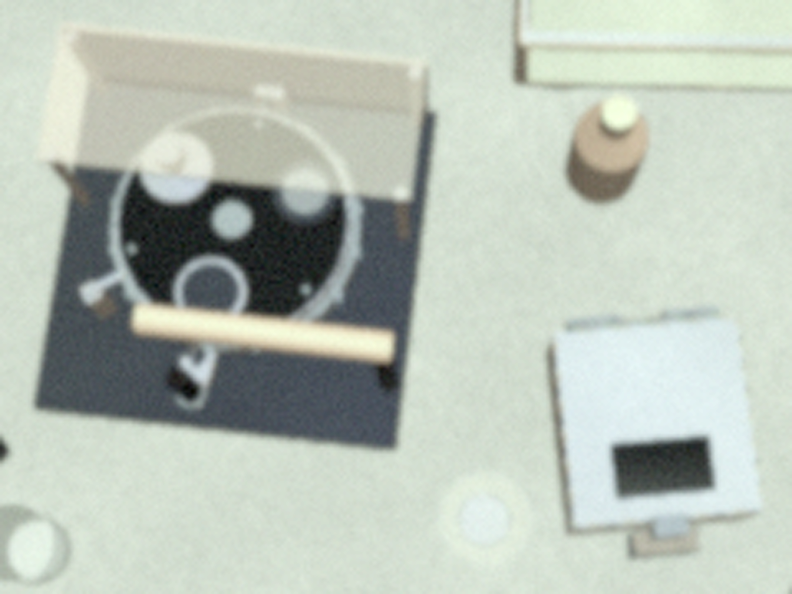

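View pics/scz.png

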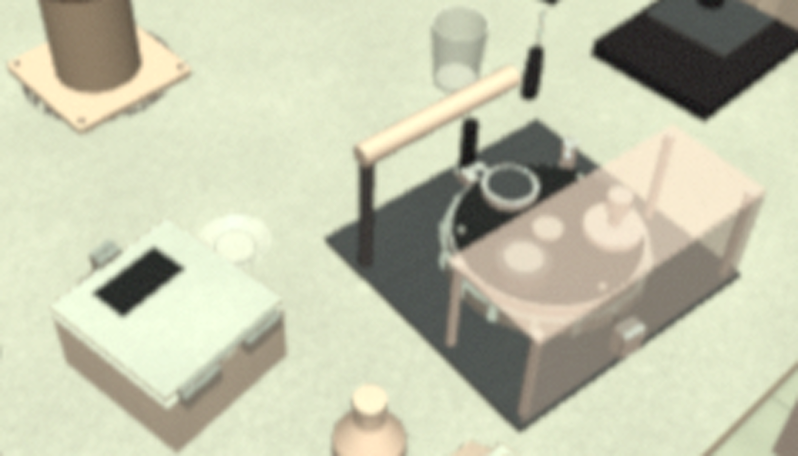

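Run:
```python
from h import *
im,d,K,W=load('top0'); P=pts(d,K,W)
sub=np.zeros(d.shape,bool); sub[175:210,215:315]=1
m=sub&(P[...,2]>.185)&(P[...,2]<.215)
r=cv2.minAreaRect((P[m][:,:2]*1000).astype('float32')); print('bar',r,m.sum())
# base corners at z=.01
f=3.3
for zc in [(75,170),(37,407),(396,446),(434,112)]:
    print('corner',atz(185+zc[0]/f,90+zc[1]/f,.010,K,W).round(4))
# handle top ellipse zoom
print('hub',atz(185+232/f,90+219/f,.072,K,W))
for z in [(190,365),(187,382)]:
  u,v=185+z[0]/f,90+z[1]/f; print('handle',atz(u,v,.109,K,W),P[int(round(v)),int(round(u))])
# lid
sub[:]=0; sub[170:260,340:425]=1
m=sub&(P[...,2]>.085)&(P[...,2]<.115)
r=cv2.minAreaRect((P[m][:,:2]*1000).astype('float32')); print('lid',r, np.median(P[m][:,2]))
g=im.astype(int).sum(2)
m2=m&(g<180); r=cv2.minAreaRect((P[m2][:,:2]*1000).astype('float32')); print('pad',r,P[m2].mean(0),m2.sum())
```

```text
bar ((534.5777587890625, 128.22885131835938), (225.38844299316406, 29.3929443359375), 84.97315979003906) 764
corner [0.736 0.349 0.01 ]
corner [0.4928 0.3688 0.01  ]
corner [0.4635 0.0159 0.01  ]
corner [ 0.8057 -0.0123  0.01  ]
hub [0.67031779 0.17794654 0.072     ]
handle [0.51989896 0.20375796 0.109     ] [0.53200754 0.21471818 0.03765257]
handle [0.50401955 0.20560192 0.109     ] [0.50519919 0.20644019 0.09815407]
lid ((479.2300109863281, -223.1519012451172), (208.75094604492188, 171.3620147705078), 6.7099480628967285) 0.1017910893670847
pad ((440.5078125, -226.8986358642578), (41.00571060180664, 82.84630584716797), 6.779613494873047) [ 0.44059864 -0.22697985  0.10313456] 368
```

Run:
```python
from h import *
im,d,K,W=load('wrist0')
M=np.array(bot.camera_info('wrist')['mount'])
P=pts(d,K,M) # tool coords
m=d>0
for (u,v) in [(217,262),(200,290),(95,325),(545,325),(60,390),(590,390),(25,395),(310,380),(430,330),(460,380)]:
    print((u,v),d[v,u].round(3),P[v,u].round(3))
m=(d>0)&(d<.2)
Q=P[m]
for x0 in np.arange(-.14,.02,.01):
    k=(Q[:,0]>=x0)&(Q[:,0]<x0+.01)
    if k.sum(): print(round(x0,2),k.sum(),'y',Q[k,1].min().round(3),Q[k,1].max().round(3),'z',Q[k,2].min().round(3),Q[k,2].max().round(3))
```

```text
(217, 262) 0.136 [-0.023  0.011 -0.043]
(200, 290) 0.115 [-0.044  0.012 -0.043]
(95, 325) 0.095 [-0.065  0.014 -0.068]
(545, 325) 0.097 [-0.063  0.012  0.073]
(60, 390) 0.076 [-0.086  0.012 -0.063]
(590, 390) 0.077 [-0.085  0.011  0.069]
(25, 395) 0.075 [-0.087  0.012 -0.071]
(310, 380) 0.079 [-0.083  0.012 -0.001]
(430, 330) 0.088 [-0.071  0.017  0.033]
(460, 380) 0.076 [-0.084  0.014  0.036]
-0.1 1357 y 0.015 0.021 z -0.031 0.031
-0.09 11777 y 0.002 0.019 z -0.073 0.074
-0.08 8907 y -0.01 0.019 z -0.074 0.075
-0.07 9708 y -0.013 0.016 z -0.074 0.075
-0.06 1968 y -0.001 0.015 z -0.072 0.072
-0.05 1661 y -0.011 0.012 z -0.056 0.057
-0.04 1595 y -0.011 0.012 z -0.057 0.057
-0.03 1247 y -0.011 0.012 z -0.056 0.057
-0.02 479 y -0.011 0.012 z -0.054 0.055
```

```bash
cat > grip.py <<'E'
from h import *
import sys
o=bot.get_obs(); T=R.from_quat(o['tool_rot']).as_matrix()
print(o['grip_width'],T.round(2).tolist())
for n in ['scene','top','wrist']:
    im,d,K,W=save(n,n+sys.argv[1]); P=pts(d,K,W); Q=(P-o['eef_pos'])@T
    m=(d>0)&(abs(Q[...,2])<.12)&(abs(Q[...,1])<.11)&(Q[...,0]>-.25)&(Q[...,0]<.02)
    Q=Q[m]
    for x0 in np.arange(-.2,.01,.01):
        k=(Q[:,0]>=x0)&(Q[:,0]<x0+.01)
        if k.sum()>2: print(n,round(x0,2),k.sum(),'y',Q[k,1].min().round(3),Q[k,1].max().round(3),'z',np.sort(Q[k,2])[1].round(3),np.sort(Q[k,2])[-2].round(3))
E
python3 grip.py g1
```

```text
0.0855140272002938 [[-0.0, 0.89, 0.45], [0.0, 0.45, -0.89], [-1.0, 0.0, -0.0]]
scene -0.2 99 y -0.012 0.037 z -0.025 0.035
scene -0.19 76 y -0.018 0.037 z -0.02 0.035
scene -0.18 165 y -0.028 0.039 z -0.031 0.037
scene -0.17 106 y -0.021 0.038 z -0.02 0.037
scene -0.16 109 y -0.02 0.039 z -0.025 0.038
scene -0.15 96 y -0.014 0.038 z -0.024 0.037
scene -0.14 84 y -0.014 0.039 z -0.02 0.037
scene -0.13 38 y -0.012 0.03 z -0.064 0.064
scene -0.12 169 y -0.015 0.017 z -0.067 0.069
scene -0.11 174 y -0.013 0.022 z -0.069 0.071
scene -0.1 114 y -0.014 0.02 z -0.069 0.072
scene -0.09 133 y -0.016 0.019 z -0.071 0.073
scene -0.08 126 y -0.014 0.018 z -0.072 0.075
scene -0.07 108 y -0.013 0.014 z -0.074 0.075
scene -0.06 34 y -0.008 0.014 z -0.05 0.058
scene -0.05 43 y -0.014 0.012 z -0.055 0.056
scene -0.04 47 y -0.011 0.014 z -0.056 0.056
scene -0.03 37 y -0.011 0.012 z -0.056 0.055
scene -0.02 11 y -0.009 0.01 z -0.044 0.048
top -0.2 40 y -0.001 0.034 z -0.036 -0.003
top -0.19 25 y -0.002 0.034 z -0.035 0.009
top -0.18 100 y -0.006 0.037 z -0.039 0.019
top -0.17 43 y -0.007 0.036 z -0.038 
[... 272 characters left out ...]
49 y -0.017 0.018 z -0.072 0.069
top -0.09 43 y -0.018 0.017 z -0.073 0.068
top -0.08 57 y -0.019 0.016 z -0.074 0.063
top -0.07 38 y -0.012 0.015 z -0.075 0.069
top -0.06 3 y 0.01 0.012 z -0.05 -0.05
top -0.04 5 y 0.005 0.01 z -0.05 -0.047
top -0.03 6 y 0.005 0.01 z -0.051 -0.049
wrist -0.1 1511 y 0.014 0.021 z -0.031 0.032
wrist -0.09 11989 y 0.002 0.019 z -0.072 0.073
wrist -0.08 8892 y -0.011 0.019 z -0.073 0.074
wrist -0.07 9464 y -0.013 0.016 z -0.074 0.075
wrist -0.06 1909 y -0.001 0.015 z -0.071 0.072
wrist -0.05 1669 y -0.011 0.012 z -0.056 0.057
wrist -0.04 1571 y -0.012 0.012 z -0.056 0.057
wrist -0.03 1257 y -0.011 0.012 z -0.056 0.057
wrist -0.02 439 y -0.011 0.012 z -0.053 0.05
```

>>> step_arm:
  series:
    - {"x":2,"y":4,"z":3,"jaw":5}
    - {"x":4,"y":8,"z":6,"jaw":5}
    - {"x":6,"y":12,"z":8,"jaw":5}
    - {"x":8,"y":16,"z":10,"jaw":5}
    - {"x":10,"y":20,"z":12,"jaw":5}
    - {"x":10,"y":22,"z":12,"jaw":5}
    - {"x":10,"y":24,"z":12,"jaw":5}

```text
$.series[0]: bad value
```

```bash
python3 grip.py g2
```

```text
0.08534805600795171 [[-0.0, 0.89, 0.45], [0.0, 0.45, -0.89], [-1.0, -0.0, -0.0]]
scene -0.2 111 y -0.02 0.036 z -0.023 0.035
scene -0.19 69 y -0.021 0.035 z -0.022 0.034
scene -0.18 165 y -0.027 0.039 z -0.031 0.036
scene -0.17 115 y -0.018 0.038 z -0.024 0.038
scene -0.16 99 y -0.018 0.04 z -0.023 0.038
scene -0.15 104 y -0.014 0.039 z -0.024 0.038
scene -0.14 79 y -0.015 0.039 z -0.021 0.038
scene -0.13 48 y -0.015 0.033 z -0.063 0.064
scene -0.12 164 y -0.013 0.016 z -0.067 0.069
scene -0.11 164 y -0.012 0.021 z -0.069 0.07
scene -0.1 120 y -0.014 0.021 z -0.071 0.071
scene -0.09 133 y -0.016 0.02 z -0.07 0.072
scene -0.08 127 y -0.013 0.017 z -0.072 0.074
scene -0.07 111 y -0.013 0.014 z -0.072 0.074
scene -0.06 31 y -0.008 0.013 z -0.051 0.055
scene -0.05 46 y -0.011 0.013 z -0.053 0.056
scene -0.04 43 y -0.013 0.011 z -0.053 0.057
scene -0.03 41 y -0.012 0.014 z -0.054 0.055
scene -0.02 12 y -0.011 0.009 z -0.045 0.048
top -0.2 36 y -0.0 0.034 z -0.036 0.001
top -0.19 30 y -0.002 0.034 z -0.035 0.008
top -0.18 92 y -0.006 0.036 z -0.038 0.02
top -0.17 47 y -0.007 0.036 z -0.038
[... 275 characters left out ...]
46 y -0.017 0.019 z -0.073 0.068
top -0.09 46 y -0.019 0.016 z -0.073 0.067
top -0.08 60 y -0.019 0.016 z -0.074 0.067
top -0.07 35 y -0.013 0.012 z -0.075 0.066
top -0.06 4 y 0.01 0.012 z -0.05 -0.048
top -0.04 3 y 0.006 0.009 z -0.05 -0.05
top -0.03 7 y 0.005 0.01 z -0.052 -0.044
wrist -0.1 1460 y 0.015 0.021 z -0.031 0.031
wrist -0.09 11923 y 0.002 0.019 z -0.072 0.073
wrist -0.08 8874 y -0.011 0.019 z -0.073 0.074
wrist -0.07 9568 y -0.013 0.016 z -0.074 0.075
wrist -0.06 1922 y -0.001 0.015 z -0.07 0.071
wrist -0.05 1655 y -0.011 0.012 z -0.056 0.057
wrist -0.04 1593 y -0.011 0.012 z -0.056 0.057
wrist -0.03 1261 y -0.011 0.012 z -0.056 0.057
wrist -0.02 449 y -0.011 0.012 z -0.049 0.05
```

>>> step_arm:
  series:
    - {"x":2,"y":4,"z":3,"twist":0,"jaw":5}
    - {"x":4,"y":8,"z":6,"twist":0,"jaw":5}
    - {"x":6,"y":12,"z":8,"twist":0,"jaw":5}
    - {"x":8,"y":16,"z":10,"twist":0,"jaw":5}
    - {"x":10,"y":20,"z":12,"twist":0,"jaw":5}
    - {"x":10,"y":22,"z":12,"twist":0,"jaw":5}
    - {"x":10,"y":24,"z":12,"twist":0,"jaw":5}

```text
clock: 1.03
eef_pos: [0.3251, -0.206, 0.3529]
tool_rot: [0.372, 0.6, -0.372, 0.603]
ft_force: [1.3, 0.1, 0.6]
grip_width: 0.0498
```

```bash
python3 grip.py g3
```

```text
0.04979664575346053 [[0.0, 0.89, 0.45], [-0.0, 0.45, -0.89], [-1.0, 0.0, 0.0]]
scene -0.2 113 y -0.019 0.036 z -0.017 0.036
scene -0.19 75 y -0.022 0.034 z -0.006 0.035
scene -0.18 163 y -0.033 0.039 z -0.026 0.037
scene -0.17 118 y -0.026 0.039 z -0.017 0.04
scene -0.16 109 y -0.026 0.038 z -0.016 0.038
scene -0.15 116 y -0.024 0.039 z -0.013 0.039
scene -0.14 90 y -0.025 0.038 z -0.012 0.038
scene -0.13 34 y -0.011 0.03 z 0.018 0.038
scene -0.12 71 y -0.011 0.018 z -0.011 0.052
scene -0.11 166 y -0.013 0.022 z -0.062 0.069
scene -0.1 114 y -0.012 0.02 z -0.064 0.066
scene -0.09 106 y -0.013 0.018 z -0.061 0.064
scene -0.08 111 y -0.015 0.018 z -0.059 0.063
scene -0.07 68 y -0.014 0.016 z -0.06 0.06
scene -0.06 89 y -0.011 0.014 z -0.056 0.057
scene -0.05 42 y -0.013 0.012 z -0.035 0.038
scene -0.04 47 y -0.009 0.012 z -0.029 0.039
scene -0.03 53 y -0.012 0.012 z -0.037 0.039
scene -0.02 42 y -0.011 0.011 z -0.028 0.037
scene -0.01 15 y -0.008 0.01 z -0.028 0.031
top -0.19 6 y 0.023 0.032 z -0.03 -0.024
top -0.18 31 y 0.017 0.038 z -0.038 -0.008
top -0.17 9 y 0.016 0.033 z -0.039 -0
[... 188 characters left out ...]
y -0.009 0.012 z -0.065 -0.043
top -0.11 86 y -0.012 0.015 z -0.073 -0.045
top -0.1 16 y -0.01 0.013 z -0.06 -0.056
top -0.08 7 y 0.013 0.017 z -0.038 -0.036
top -0.07 5 y 0.006 0.013 z -0.047 -0.039
top -0.06 11 y 0.005 0.014 z -0.048 -0.041
wrist -0.1 1234 y 0.017 0.022 z -0.027 0.021
wrist -0.09 10189 y 0.003 0.02 z -0.067 0.063
wrist -0.08 8858 y -0.01 0.02 z -0.066 0.061
wrist -0.07 5640 y -0.012 0.019 z -0.063 0.058
wrist -0.06 6553 y -0.012 0.016 z -0.061 0.056
wrist -0.05 1673 y -0.01 0.016 z -0.057 0.05
wrist -0.04 1142 y -0.011 0.013 z -0.041 0.036
wrist -0.03 1040 y -0.01 0.014 z -0.041 0.036
wrist -0.02 830 y -0.01 0.013 z -0.041 0.036
wrist -0.01 233 y -0.01 0.013 z -0.034 0.028
```

>>> step_arm:
  series:
    - {"x":1,"y":4,"z":0,"twist":7,"jaw":5}
    - {"x":2,"y":8,"z":0,"twist":14,"jaw":5}
    - {"x":3,"y":12,"z":0,"twist":21,"jaw":5}
    - {"x":5,"y":16,"z":0,"twist":28,"jaw":5}
    - {"x":6,"y":20,"z":0,"twist":35,"jaw":5}
    - {"x":7,"y":24,"z":0,"twist":42,"jaw":5}
    - {"x":8,"y":28,"z":0,"twist":49,"jaw":5}
    - {"x":10,"y":32,"z":0,"twist":55,"jaw":5}
    - {"x":11,"y":36,"z":0,"twist":58.3,"jaw":5}
    - {"x":12,"y":40,"z":0,"twist":58.3,"jaw":5}

```text
clock: 2.02
eef_pos: [0.4446, 0.1914, 0.3518]
tool_rot: [0.03, 0.706, -0.029, 0.707]
ft_force: [1.6, 0.6, 0.2]
grip_width: 0.0501
```

>>> step_arm:
  series:
    - {"x":2,"y":4,"z":-3,"twist":0,"jaw":5}
    - {"x":3.5,"y":7.6,"z":-5,"twist":0,"jaw":5}
    - {"x":3.5,"y":7.6,"z":-8,"twist":0,"jaw":5}
    - {"x":3.5,"y":7.6,"z":-8,"twist":0,"jaw":5}

```text
clock: 2.35
eef_pos: [0.4781, 0.2676, 0.2625]
tool_rot: [0.027, 0.71, -0.031, 0.703]
ft_force: [-1.1, -1.3, -1.9]
grip_width: 0.0501
```

Run:
```python
from h import *
o=bot.get_obs(); print(o['clock'],o['eef_pos'],R.from_quat(o['tool_rot']).as_matrix().round(3).tolist())
save('wrist','w4'); save('top','t4')
```

```text
2.35 [0.47814531 0.26758318 0.26246907] [[-0.01, 0.082, 0.997], [-0.006, 0.997, -0.082], [-1.0, -0.007, -0.009]]
```

View pics/w4.png

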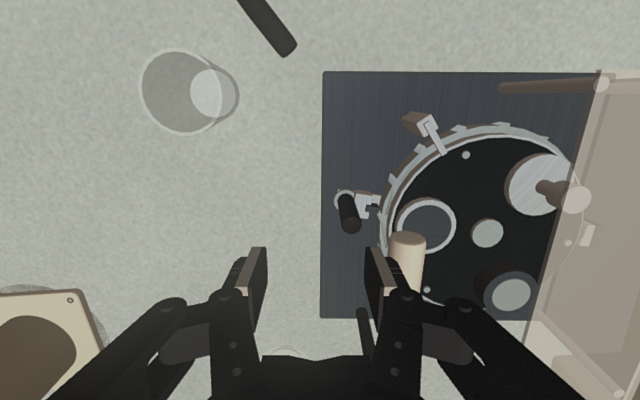

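```bash
cat >> h.py <<'E'
A=np.array([.6700,.1783]); th=np.deg2rad(-5.0); EX=np.array([np.cos(th),np.sin(th)]); EY=np.array([-np.sin(th),np.cos(th)])
def stage(p): q=np.asarray(p)[...,:2]-A; return np.stack([q@EX,q@EY],-1)
E
python3 - <<'E'
from h import *
im,d,K,W=load('w4'); P=pts(d,K,W); S=stage(P)
def reg(u0,u1,v0,v1,z0,z1):
    m=np.zeros(d.shape,bool); m[v0:v1,u0:u1]=1; return m&(P[...,2]>z0)&(P[...,2]<z1)&(d>.0)
m=reg(330,366,190,240,.102,.116); s=S[m]*1000; print('handle top',m.sum(),s.min(0),s.max(0),cv2.minEnclosingCircle(s.astype('float32')),np.median(P[m][:,2]))
m=reg(330,366,190,240,.05,.116); s=S[m]*1000; print('handle all',m.sum(),s.min(0),s.max(0),P[m][:,2].min(),P[m][:,2].max())
m=reg(385,430,228,300,.18,.21); s=S[m]*1000; print('bar end',s.min(0),s.max(0),P[m][:,2].max())
m=reg(465,510,212,250,.06,.09); s=S[m]*1000; print('hub',s.min(0),s.max(0),np.median(P[m][:,2]))
m=reg(495,580,150,220,.072,.09); s=S[m]*1000; print('carrier disc',cv2.minEnclosingCircle(s.astype('float32')),np.median(P[m][:,2]))
for v,u in [(218,350),(225,352),(200,345),(230,405),(185,530),(190,545)]: print(u,v,S[v,u]*1000,P[v,u,2])
E
```

```text
handle top 333 [-172.68124357   14.65200453] [-151.82479278   35.68042266] ((-161.91549682617188, 25.08043098449707), 10.81692123413086) 0.10867704862307204
handle all 627 [-172.68124357   14.65200453] [-151.82479278   35.78557219] 0.05005880115314082 0.11094567681338408
bar end [-142.5156214     5.75816809] [-115.28817342   51.93405596] 0.20528059321034137
hub [-25.76373695 -23.61610215] [34.99435701 26.1298201 ] 0.0710391185254789
carrier disc ((32.40010452270508, 61.00773239135742), 48.968505859375) 0.08101414520061401
350 218 [-163.85031184   32.57506169] 0.10913529172653685
352 225 [-161.48630621   24.85033302] 0.1095079426770122
345 200 [-164.78880558   34.52950011] 0.05733579215734458
405 230 [-126.98347065   50.56508444] 0.17770361511766358
530 185 [32.21953326 62.1075975 ] 0.0836130268389394
545 190 [38.32904728 61.0338028 ] 0.09838917317392776
```

>>> step_arm:
  series:
    - {"x":0.6,"y":0.8,"z":-3,"twist":0,"jaw":5}
    - {"x":0.6,"y":0.8,"z":-6,"twist":0,"jaw":5}
    - {"x":0.6,"y":0.8,"z":-9,"twist":0,"jaw":5}
    - {"x":0.6,"y":0.8,"z":-12,"twist":0,"jaw":5}
    - {"x":0.6,"y":0.8,"z":-15,"twist":0,"jaw":5}
    - {"x":0.6,"y":0.8,"z":-18,"twist":0,"jaw":5}
    - {"x":0.6,"y":0.8,"z":-21.2,"twist":0,"jaw":5}
    - {"x":0.6,"y":0.8,"z":-21.2,"twist":0,"jaw":5}
    - {"x":0.6,"y":0.8,"z":-21.2,"twist":0,"jaw":5}

```text
clock: 3.2
eef_pos: [0.4856, 0.2726, 0.0581]
tool_rot: [0.029, 0.708, -0.032, 0.705]
ft_force: [1.4, 1.0, -0.5]
grip_width: 0.0502
```

Run:
```python
from h import *
o=bot.get_obs(); print(o['clock'],o['eef_pos'],stage(o['eef_pos']),R.from_quat(o['tool_rot']).as_matrix().round(3).tolist(),o['ft_force'])
im,d,K,W=save('wrist','w5'); P=pts(d,K,W);S=stage(P)
m=(P[...,2]>.102)&(P[...,2]<.112)&(abs(S[...,0]+.162)<.02)&(abs(S[...,1]-.025)<.02); print(cv2.minEnclosingCircle((S[m]*1000).astype('float32')))
```

```text
3.2 [0.48555781 0.27263259 0.0580855 ] [-0.19196196  0.07789843] [[-0.004, 0.086, 0.996], [-0.004, 0.996, -0.086], [-1.0, -0.004, -0.003]] [ 1.44828875  0.95839482 -0.49170163]
((0.0, 0.0), 0.0)
```

View pics/w5.png

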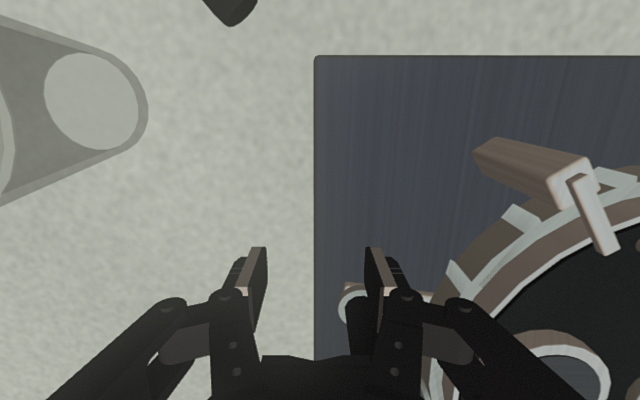

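>>> step_arm:
  series:
    - {"x":-0.4,"y":-1.5,"z":-0.8,"twist":0,"jaw":5}
    - {"x":-0.55,"y":-3,"z":-0.8,"twist":0,"jaw":5}
    - {"x":-0.7,"y":-4.4,"z":-0.8,"twist":0,"jaw":5}
    - {"x":-0.8,"y":-5.75,"z":-0.8,"twist":0,"jaw":5}
    - {"x":-0.8,"y":-5.75,"z":-0.8,"twist":0,"jaw":5}

```text
clock: 3.67
eef_pos: [0.4793, 0.2136, 0.0531]
tool_rot: [0.031, 0.706, -0.032, 0.707]
ft_force: [-0.1, -0.0, 0.2]
grip_width: 0.05
```

Run:
```python
from h import *
o=bot.get_obs(); print(o['clock'],o['eef_pos'],stage(o['eef_pos']),R.from_quat(o['tool_rot']).as_matrix().round(3).tolist(),o['ft_force'])
im,d,K,W=save('wrist','w6');save('scene','s6')
a=load('s6')[0][110:280,250:480]; cv2.imwrite('pics/s6z.png',cv2.resize(a,None,fx=3,fy=3,interpolation=cv2.INTER_CUBIC)[:,:,::-1])
```

```text
3.6667 [0.47932169 0.2135629  0.05314413] [-0.19302609  0.01851   ] [[0.001, 0.089, 0.996], [-0.002, 0.996, -0.089], [-1.0, -0.002, 0.001]] [-0.05700521 -0.01509123  0.23144435]
```

View pics/w6.png

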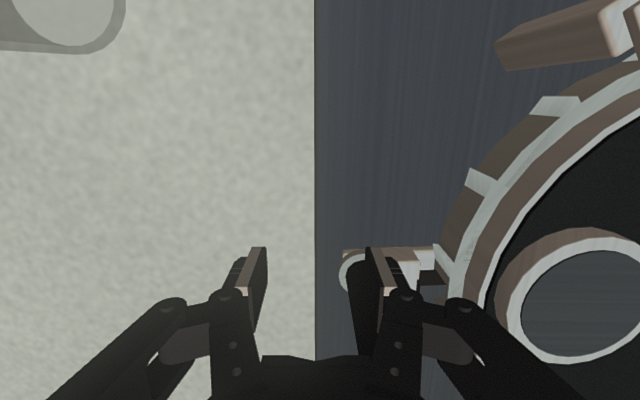

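View pics/s6z.png

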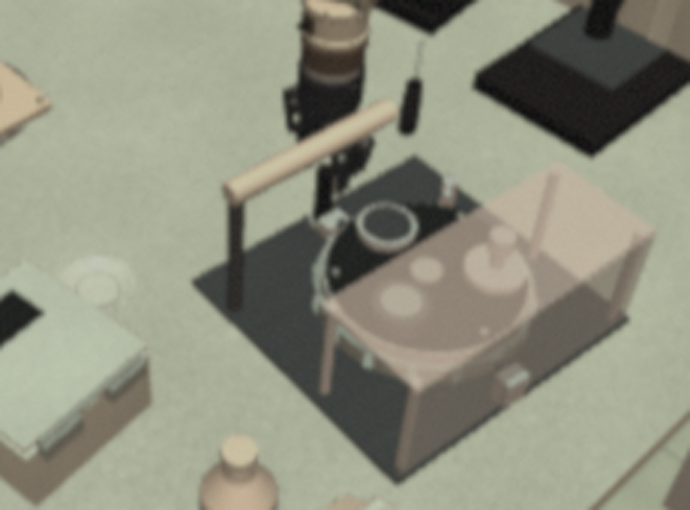

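>>> step_arm:
  series:
    - {"x":-0.1,"y":-1.2,"z":-0.3,"twist":0,"jaw":5}
    - {"x":-0.05,"y":-2.4,"z":-0.3,"twist":0,"jaw":5}
    - {"x":0.05,"y":-3.6,"z":-0.3,"twist":0,"jaw":5}
    - {"x":0.15,"y":-4.4,"z":-0.3,"twist":0,"jaw":5}
    - {"x":0.15,"y":-4.4,"z":-0.3,"twist":0,"jaw":5}

```text
clock: 4.18
eef_pos: [0.481, 0.1698, 0.0495]
tool_rot: [0.031, 0.706, -0.032, 0.707]
ft_force: [0.6, 2.1, 1.5]
grip_width: 0.0497
```

```bash
cat > chk.py <<'E'
from h import *
import sys
t=sys.argv[1]
o=bot.get_obs(); print(o['clock'],o['eef_pos'],stage(o['eef_pos']),o['ft_force'])
im,d,K,W=save('wrist','w'+t);save('scene','s'+t)
a=load('s'+t)[0][110:280,250:480]; cv2.imwrite(f'pics/s{t}z.png',np.clip(1.3*cv2.resize(a,None,fx=3,fy=3,interpolation=cv2.INTER_CUBIC),0,255)[:,:,::-1])
E
python3 chk.py 7
```

```text
4.1833 [0.48104623 0.16977159 0.0494987 ] [-0.18749145 -0.02496436] [0.62412144 2.08540501 1.51341132][ WARN:0@2.712] global loadsave.cpp:1063 imwrite_ Unsupported depth image for selected encoder is fallbacked to CV_8U.
```

View pics/w7.png

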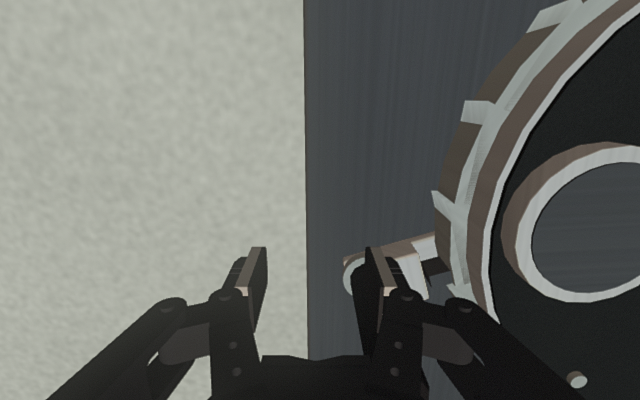

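View pics/s7z.png

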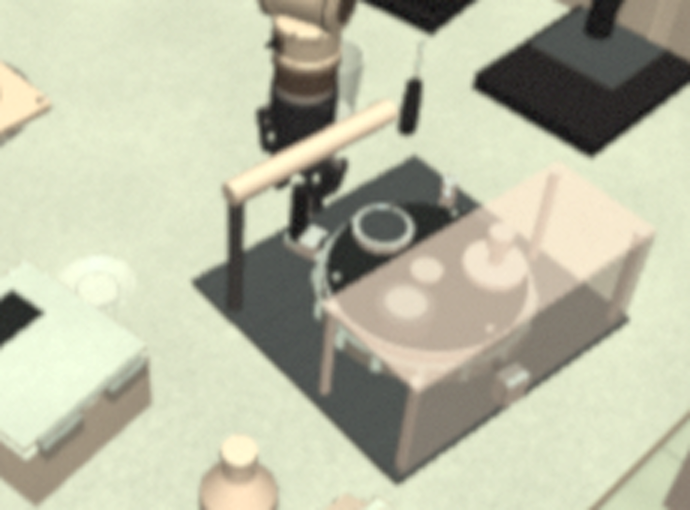

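>>> step_arm:
  series:
    - {"x":0.05,"y":-0.4,"z":0,"twist":0,"jaw":5}
    - {"x":0.05,"y":-0.6,"z":0,"twist":0,"jaw":5}
    - {"x":0.05,"y":-0.6,"z":0,"twist":0,"jaw":5}

```text
clock: 4.53
eef_pos: [0.4815, 0.167, 0.0496]
tool_rot: [0.032, 0.706, -0.03, 0.706]
ft_force: [1.1, 8.4, -0.9]
grip_width: 0.0498
```

>>> step_arm:
  series:
    - {"x":-0.4,"y":1.5,"z":0,"twist":0,"jaw":5}
    - {"x":-0.55,"y":3,"z":0,"twist":0,"jaw":5}
    - {"x":-0.4,"y":5,"z":0,"twist":0,"jaw":5}
    - {"x":-0.2,"y":7,"z":0,"twist":0,"jaw":5}
    - {"x":-0.1,"y":8.4,"z":0,"twist":0,"jaw":5}
    - {"x":-0.1,"y":8.4,"z":0,"twist":0,"jaw":5}

```text
clock: 5.03
eef_pos: [0.4809, 0.2533, 0.0496]
tool_rot: [0.031, 0.706, -0.028, 0.707]
ft_force: [0.6, -0.1, 0.5]
grip_width: 0.0502
```

```bash
sed -i 's/np.clip(1.3\*\(.*\),0,255)\[/np.clip(1.3*\1,0,255).astype("uint8")[/' chk.py; python3 chk.py 8
```

```text
5.0333 [0.48087675 0.25325161 0.04956522] [-0.19493604  0.05818322] [ 0.60025968 -0.0700944   0.51526565]
```

View pics/w8.png

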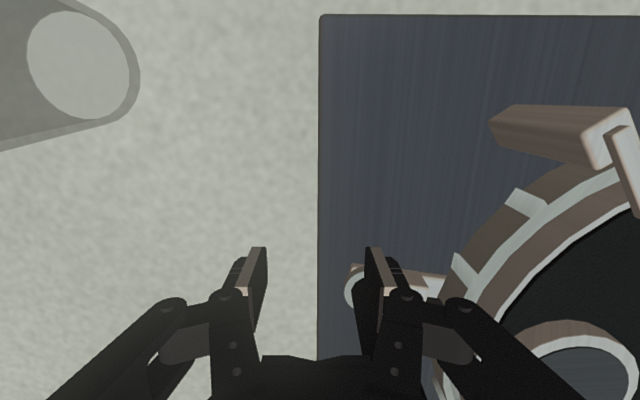

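View pics/s8z.png

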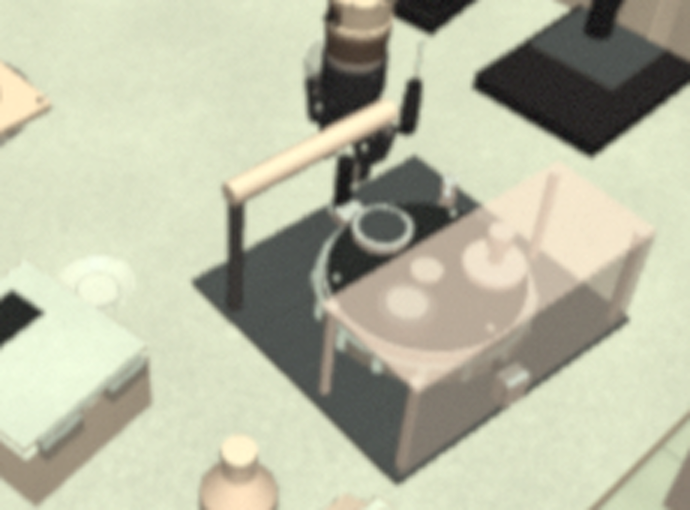

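>>> step_arm:
  series:
    - {"x":-0.15,"y":-1.5,"z":0,"twist":0,"jaw":5}
    - {"x":-0.3,"y":-3,"z":0,"twist":0,"jaw":5}
    - {"x":-0.4,"y":-4.5,"z":0,"twist":0,"jaw":5}
    - {"x":-0.4,"y":-6,"z":0,"twist":0,"jaw":5}
    - {"x":-0.2,"y":-7.4,"z":0,"twist":0,"jaw":5}
    - {"x":0.05,"y":-8.6,"z":0,"twist":0,"jaw":5}
    - {"x":0.1,"y":-9,"z":0,"twist":0,"jaw":5}
    - {"x":0.1,"y":-9,"z":0,"twist":0,"jaw":5}
    - {"x":0.1,"y":-9,"z":0,"twist":0,"jaw":5}

```text
clock: 5.88
eef_pos: [0.4789, 0.1648, 0.0496]
tool_rot: [0.034, 0.708, -0.024, 0.705]
ft_force: [-6.9, 20.7, 0.7]
grip_width: 0.05
```

>>> step_arm:
  series:
    - {"x":-0.4,"y":1.5,"z":0,"twist":0,"jaw":5}
    - {"x":-0.55,"y":3,"z":0,"twist":0,"jaw":5}
    - {"x":-0.4,"y":5,"z":0,"twist":0,"jaw":5}
    - {"x":-0.2,"y":7,"z":0,"twist":0,"jaw":5}
    - {"x":-0.1,"y":8.5,"z":0,"twist":0,"jaw":5}
    - {"x":-0.1,"y":8.5,"z":0,"twist":0,"jaw":5}

```text
clock: 6.38
eef_pos: [0.4784, 0.2505, 0.0497]
tool_rot: [0.034, 0.708, -0.024, 0.705]
ft_force: [-0.0, 0.6, 0.6]
grip_width: 0.0502
```

```bash
python3 chk.py 9
```

```text
6.3833 [0.47844303 0.2505218  0.04974359] [-0.19712258  0.05525169] [-0.03869051  0.62356369  0.60961525]
```

View pics/s9z.png

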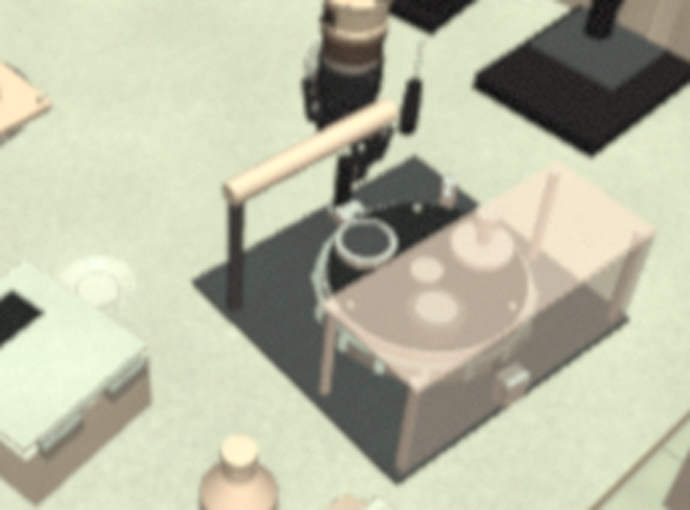

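>>> step_arm:
  series:
    - {"x":0,"y":-1.5,"z":0,"twist":0,"jaw":5}
    - {"x":-0.1,"y":-3,"z":0,"twist":0,"jaw":5}
    - {"x":-0.2,"y":-4.5,"z":0,"twist":0,"jaw":5}
    - {"x":-0.1,"y":-6,"z":0,"twist":0,"jaw":5}
    - {"x":0.1,"y":-7.4,"z":0,"twist":0,"jaw":5}
    - {"x":0.3,"y":-8.2,"z":0,"twist":0,"jaw":5}
    - {"x":0.3,"y":-8.5,"z":0,"twist":0,"jaw":5}
    - {"x":0.3,"y":-8.5,"z":0,"twist":0,"jaw":5}

```text
clock: 7.15
eef_pos: [0.4797, 0.1662, 0.0497]
tool_rot: [0.036, 0.709, -0.021, 0.704]
ft_force: [-2.6, 15.8, -1.3]
grip_width: 0.0498
```

>>> step_arm:
  series:
    - {"x":-0.4,"y":1.5,"z":0,"twist":0,"jaw":5}
    - {"x":-0.55,"y":3,"z":0,"twist":0,"jaw":5}
    - {"x":-0.4,"y":5,"z":0,"twist":0,"jaw":5}
    - {"x":-0.2,"y":7,"z":0,"twist":0,"jaw":5}
    - {"x":-0.1,"y":8.5,"z":0,"twist":0,"jaw":5}
    - {"x":-0.1,"y":8.5,"z":0,"twist":0,"jaw":5}

```text
clock: 7.65
eef_pos: [0.4793, 0.2524, 0.0498]
tool_rot: [0.036, 0.709, -0.02, 0.704]
ft_force: [0.2, -0.6, -0.1]
grip_width: 0.0502
```

```bash
python3 chk.py 10
python3 - <<'E'
from h import *
save('top','t10'); im=load('t10')[0]; a=cv2.resize(im[90:240,185:335],None,fx=3.5,fy=3.5,interpolation=cv2.INTER_CUBIC)
cv2.imwrite('pics/t10z.png',a[:,:,::-1])
E
```

```text
7.65 [0.47933575 0.25237101 0.04975111] [-0.19639443  0.05717166] [ 0.24164319 -0.60890129 -0.07326718]
```

View pics/s10z.png

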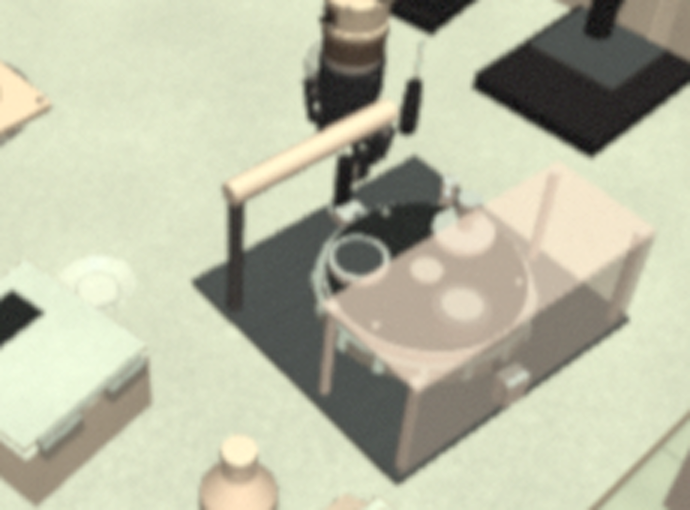

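View pics/t10z.png

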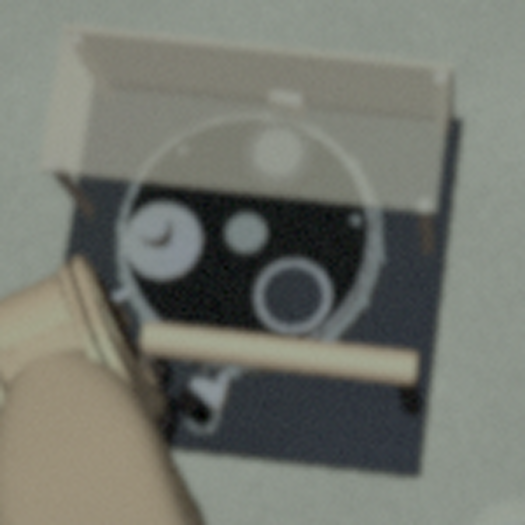

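>>> step_arm:
  series:
    - {"x":0,"y":-1.5,"z":0,"twist":0,"jaw":5}
    - {"x":-0.1,"y":-3,"z":0,"twist":0,"jaw":5}
    - {"x":-0.2,"y":-4.5,"z":0,"twist":0,"jaw":5}
    - {"x":-0.1,"y":-6,"z":0,"twist":0,"jaw":5}
    - {"x":0.1,"y":-7.4,"z":0,"twist":0,"jaw":5}
    - {"x":0.3,"y":-8.2,"z":0,"twist":0,"jaw":5}
    - {"x":0.3,"y":-8.7,"z":0,"twist":0,"jaw":5}
    - {"x":0.3,"y":-8.7,"z":0,"twist":0,"jaw":5}

```text
clock: 8.47
eef_pos: [0.4807, 0.1662, 0.0497]
tool_rot: [0.039, 0.71, -0.017, 0.703]
ft_force: [-2.2, 17.2, -1.4]
grip_width: 0.0504
```

>>> step_arm:
  series:
    - {"x":-0.4,"y":1.5,"z":0,"twist":0,"jaw":5}
    - {"x":-0.55,"y":3,"z":0,"twist":0,"jaw":5}
    - {"x":-0.4,"y":5,"z":0,"twist":0,"jaw":5}
    - {"x":-0.2,"y":7,"z":0,"twist":0,"jaw":5}
    - {"x":-0.1,"y":9,"z":0,"twist":0,"jaw":5}
    - {"x":0,"y":11,"z":0,"twist":0,"jaw":5}
    - {"x":0,"y":11.5,"z":0,"twist":0,"jaw":5}

```text
clock: 9.05
eef_pos: [0.4813, 0.2823, 0.0498]
tool_rot: [0.039, 0.71, -0.017, 0.703]
ft_force: [-0.5, 0.8, 0.4]
grip_width: 0.0501
```

>>> step_arm:
  series:
    - {"x":-0.3,"y":0.2,"z":3,"twist":0,"jaw":5}
    - {"x":-0.3,"y":0.2,"z":7,"twist":0,"jaw":5}
    - {"x":-0.3,"y":0.2,"z":11,"twist":0,"jaw":5}
    - {"x":-0.3,"y":0.2,"z":15,"twist":0,"jaw":5}
    - {"x":-0.3,"y":0.2,"z":19,"twist":0,"jaw":5}
    - {"x":-0.3,"y":0.2,"z":21,"twist":0,"jaw":5}
    - {"x":-0.3,"y":0.2,"z":21,"twist":0,"jaw":5}

```text
clock: 9.63
eef_pos: [0.4809, 0.2838, 0.2661]
tool_rot: [0.041, 0.706, -0.016, 0.706]
ft_force: [0.4, 0.1, 0.7]
grip_width: 0.0497
```

```bash
python3 chk.py 11
```

```text
9.6333 [0.48093297 0.28381289 0.26614668] [-0.19754363  0.0886331 ] [0.43516937 0.13306405 0.68559592]
```

View pics/w11.png

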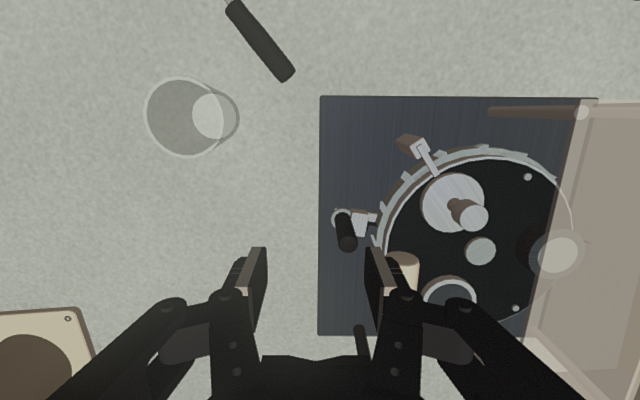

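View pics/s11z.png

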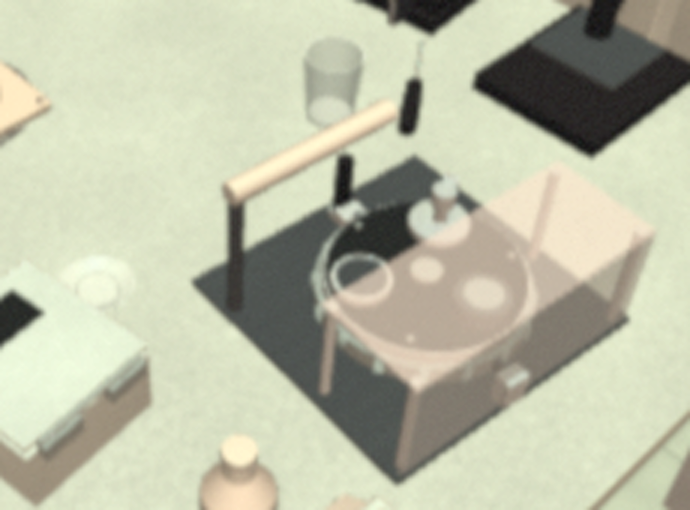

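Run:
```python
from h import *
for t in ['w11']:
    im,d,K,W=load(t); P=pts(d,K,W); S=stage(P)
    c=np.array([-.043,.061])
    m=(P[...,2]>.121)&(P[...,2]<.135)&(np.hypot(S[...,0]-c[0],S[...,1]-c[1])<.03)
    print('knob top st',m.sum(),cv2.minEnclosingCircle((S[m]*1000).astype('float32')),np.median(P[m][:,2]),'world',cv2.minEnclosingCircle((P[m][:,:2]*1000).astype('float32')))
    m=(P[...,2]>.074)&(P[...,2]<.088)&(np.hypot(S[...,0]-c[0],S[...,1]-c[1])<.045)
    print('disc st',m.sum(),cv2.minEnclosingCircle((S[m]*1000).astype('float32')),np.median(P[m][:,2]))
    m=(P[...,2]>.102)&(P[...,2]<.112)&(np.hypot(S[...,0]+.162,S[...,1]-.025)<.02); print('handle',cv2.minEnclosingCircle((S[m]*1000).astype('float32')))
im,d,K,W=save('top','t11'); P=pts(d,K,W); S=stage(P)
m=(P[...,2]>.121)&(P[...,2]<.135)&(np.hypot(S[...,0]-c[0],S[...,1]-c[1])<.03)
print('top knob',m.sum(),cv2.minEnclosingCircle((P[m][:,:2]*1000).astype('float32')),np.median(P[m][:,2]))
o=bot.get_obs();print(R.from_quat(o['tool_rot']).as_matrix().round(3).tolist(), o['joint_pos'])
```

```text
knob top st 689 ((-41.91569519042969, 62.224571228027344), 14.435638427734375) 0.128110224325712 world ((633.6669311523438, 243.94088745117188), 14.43567180633545)
disc st 2269 ((-46.2323112487793, 65.44992065429688), 39.34775924682617) 0.08095113902007
handle ((-161.91769409179688, 25.052608489990234), 10.740639686584473)
top knob 65 ((631.90283203125, 242.4119415283203), 14.249667167663574) 0.12643169717298264
[[-0.01, 0.08, 0.997], [0.031, 0.996, -0.08], [-0.999, 0.03, -0.012]] [0.51697221 0.33763093 0.20825596 1.43464931 0.03151283 2.16831601]
```

>>> step_arm:
  series:
    - {"x":-1,"y":-3,"z":0,"twist":7,"jaw":0}
    - {"x":-2,"y":-7,"z":0,"twist":14,"jaw":0}
    - {"x":-3,"y":-11,"z":0,"twist":21,"jaw":0}
    - {"x":-4,"y":-15,"z":0,"twist":28,"jaw":0}
    - {"x":-4,"y":-19,"z":0,"twist":35,"jaw":0}
    - {"x":-4,"y":-23,"z":0,"twist":42,"jaw":0}
    - {"x":-4,"y":-27,"z":0,"twist":49,"jaw":0}
    - {"x":-4,"y":-31,"z":0,"twist":56,"jaw":0}
    - {"x":-4,"y":-35,"z":0,"twist":63,"jaw":0}
    - {"x":-4,"y":-38,"z":0,"twist":70,"jaw":0}

```text
clock: 10.62
eef_pos: [0.4363, -0.0795, 0.2565]
tool_rot: [-0.345, 0.623, 0.361, 0.602]
ft_force: [0.8, -0.3, 0.7]
grip_width: -0.0002
```

>>> step_arm:
  series:
    - {"x":0,"y":-3,"z":0,"twist":7,"jaw":0}
    - {"x":0,"y":-6,"z":0,"twist":14,"jaw":0}
    - {"x":0,"y":-9,"z":0,"twist":21,"jaw":0}
    - {"x":0,"y":-12,"z":0,"twist":28,"jaw":0}
    - {"x":0,"y":-13,"z":0,"twist":31,"jaw":0}
    - {"x":0,"y":-13,"z":0,"twist":31,"jaw":0}

```text
clock: 11.12
eef_pos: [0.4345, -0.2116, 0.2538]
tool_rot: [-0.496, 0.51, 0.509, 0.484]
ft_force: [-1.1, 0.5, -1.2]
grip_width: -0.0001
```

Run:
```python
from h import *
o=bot.get_obs(); print(o['clock'],o['eef_pos'],o['grip_width'],R.from_quat(o['tool_rot']).as_matrix().round(3).tolist(),o['joint_pos'].round(2),o['ft_force'])
im,d,K,W=save('wrist','w12'); P=pts(d,K,W)
m=(P[...,2]>.085)&(P[...,2]<.118)&(im.astype(int).sum(2)<200)&(d>.15)
print(m.sum(),P[m].mean(0),cv2.minAreaRect((P[m][:,:2]*1000).astype('float32')))
```

```text
11.1167 [ 0.43445922 -0.21158044  0.25383872] -6.814910702859738e-05 [[-0.039, -0.999, -0.011], [-0.013, -0.011, 1.0], [-0.999, 0.039, -0.013]] [-0.44  0.22  0.04  1.42 -0.03 -0.45] [-1.1051771   0.47711129 -1.24303943]
4673 [ 0.44800619 -0.20323768  0.10368013] ((542.7532348632812, -31.336639404296875), (541.6881713867188, 103.89110565185547), 60.55158615112305)
```

View pics/w12.png

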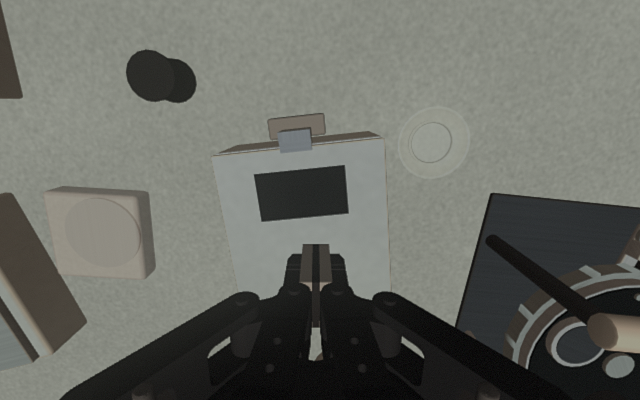

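Run:
```python
from h import *
im,d,K,W=load('w12'); P=pts(d,K,W)
m=np.zeros(d.shape,bool); m[160:228,250:355]=1; m&=(im.astype(int).sum(2)<200)
print(P[m].mean(0),cv2.minAreaRect((P[m][:,:2]*1000).astype('float32')))
```

```text
[ 0.4395563  -0.22722996  0.10461429] ((413.7570495605469, -230.7899932861328), (103.1882553100586, 89.26459503173828), 6.8931450843811035)
```

>>> step_arm:
  series:
    - {"x":0.5,"y":-1.5,"z":-3,"twist":0,"jaw":0}
    - {"x":0.5,"y":-1.5,"z":-6,"twist":0,"jaw":0}
    - {"x":0.5,"y":-1.5,"z":-9,"twist":0,"jaw":0}
    - {"x":0.5,"y":-1.5,"z":-12,"twist":0,"jaw":0}
    - {"x":0.5,"y":-1.5,"z":-13.5,"twist":0,"jaw":0}
    - {"x":0.5,"y":-1.5,"z":-13.5,"twist":0,"jaw":0}

```text
clock: 11.67
eef_pos: [0.4357, -0.222, 0.1143]
tool_rot: [-0.492, 0.511, 0.513, 0.483]
ft_force: [-0.6, -0.2, -0.2]
grip_width: 0.0005
```

>>> step_arm:
  series:
    - {"x":0.3,"y":-0.4,"z":-0.7,"twist":0,"jaw":0}
    - {"x":0.3,"y":-0.4,"z":-1.2,"twist":0,"jaw":0}
    - {"x":0.3,"y":-0.4,"z":-1.6,"twist":0,"jaw":0}
    - {"x":0.3,"y":-0.4,"z":-1.8,"twist":0,"jaw":0}
    - {"x":0.3,"y":-0.4,"z":-1.8,"twist":0,"jaw":0}

```text
clock: 12.08
eef_pos: [0.4389, -0.2257, 0.0977]
tool_rot: [-0.492, 0.511, 0.513, 0.484]
ft_force: [-2.7, 1.3, 4.4]
grip_width: -0.0002
```

>>> step_arm:
  series:
    - {"x":0,"y":0,"z":-0.3,"twist":0,"jaw":0}
    - {"x":0,"y":0,"z":-0.4,"twist":0,"jaw":0}
    - {"x":0,"y":0,"z":-0.4,"twist":0,"jaw":0}

```text
clock: 12.33
eef_pos: [0.439, -0.2256, 0.0957]
tool_rot: [-0.493, 0.511, 0.512, 0.484]
ft_force: [-4.9, 2.1, 8.9]
grip_width: -0.0001
```

>>> step_arm:
  series:
    - {"x":0,"y":0,"z":3,"twist":0,"jaw":0}
    - {"x":0,"y":0,"z":7,"twist":0,"jaw":0}
    - {"x":-1,"y":0,"z":11,"twist":0,"jaw":0}
    - {"x":-3,"y":0,"z":14.5,"twist":0,"jaw":0}
    - {"x":-6,"y":0,"z":17,"twist":0,"jaw":0}
    - {"x":-9,"y":0,"z":19,"twist":0,"jaw":2}
    - {"x":-10,"y":1,"z":20,"twist":0,"jaw":4.5}
    - {"x":-10,"y":4,"z":20,"twist":0,"jaw":4.5}
    - {"x":-10,"y":8,"z":20,"twist":-2,"jaw":4.5}

```text
clock: 13.08
eef_pos: [0.3394, -0.1467, 0.2978]
tool_rot: [-0.484, 0.52, 0.5, 0.495]
ft_force: [0.3, 1.2, -0.2]
grip_width: 0.0449
```

```bash
python3 chk.py 13
python3 - <<'E'
from h import *
save('top','t13')
E
```

```text
13.0833 [ 0.33937131 -0.14665061  0.29779716] [-0.30104924 -0.35253026] [ 0.3347281   1.17454009 -0.17951562]
```

View pics/s13.png

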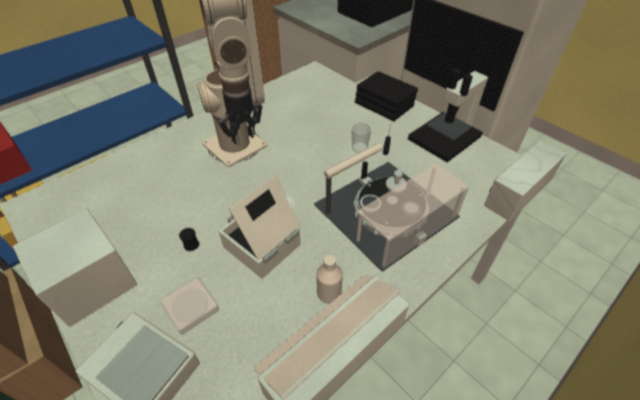

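>>> step_arm:
  series:
    - {"x":2,"y":3,"z":0,"twist":0,"jaw":4.5}
    - {"x":4,"y":6,"z":0,"twist":0,"jaw":4.5}
    - {"x":6,"y":9,"z":0,"twist":0,"jaw":4.5}
    - {"x":8,"y":12,"z":0,"twist":0,"jaw":4.5}
    - {"x":10,"y":15,"z":0,"twist":-2,"jaw":4.5}
    - {"x":12,"y":18,"z":0,"twist":-2,"jaw":4.5}
    - {"x":14.5,"y":21,"z":0,"twist":-2,"jaw":4.5}
    - {"x":17,"y":24,"z":0,"twist":-2,"jaw":4.5}
    - {"x":19,"y":27,"z":0,"twist":-2,"jaw":4.5}
    - {"x":21,"y":30,"z":0,"twist":-2,"jaw":4.5}

```text
clock: 14.07
eef_pos: [0.5512, 0.1567, 0.297]
tool_rot: [-0.477, 0.526, 0.494, 0.501]
ft_force: [0.2, -0.4, 0.3]
grip_width: 0.0449
```

>>> step_arm:
  series:
    - {"x":2,"y":3,"z":-1,"twist":0,"jaw":4.5}
    - {"x":4,"y":6,"z":-2,"twist":0,"jaw":4.5}
    - {"x":6,"y":8.5,"z":-3,"twist":0,"jaw":4.5}
    - {"x":7.5,"y":9,"z":-4,"twist":0,"jaw":4.5}
    - {"x":8,"y":9,"z":-5,"twist":0,"jaw":4.5}
    - {"x":8,"y":9,"z":-5,"twist":0,"jaw":4.5}

```text
clock: 14.57
eef_pos: [0.6317, 0.2456, 0.2427]
tool_rot: [-0.476, 0.528, 0.495, 0.499]
ft_force: [-0.9, -0.2, -0.7]
grip_width: 0.0451
```

Run:
```python
from h import *
o=bot.get_obs(); print(o['clock'],o['eef_pos'],o['grip_width'],R.from_quat(o['tool_rot']).as_matrix().round(3).tolist(),o['joint_pos'].round(2),o['ft_force'])
im,d,K,W=save('wrist','w14'); P=pts(d,K,W)
m=(P[...,2]>.121)&(P[...,2]<.135)&(np.hypot(P[...,0]-.6335,P[...,1]-.2435)<.03)
print(m.sum(),cv2.minEnclosingCircle((P[m][:,:2]*1000).astype('float32')),np.median(P[m][:,2]))
```

```text
14.5667 [0.63171256 0.24563795 0.24267998] 0.04513806776394467 [[-0.047, -0.997, 0.056], [-0.009, 0.057, 0.998], [-0.999, 0.047, -0.012]] [0.37 0.67 0.7  1.65 0.01 0.42] [-0.85089697 -0.16053013 -0.65420832]
780 ((633.94921875, 244.09901428222656), 14.053444862365723) 0.1281369547355704
```

View pics/w14.png

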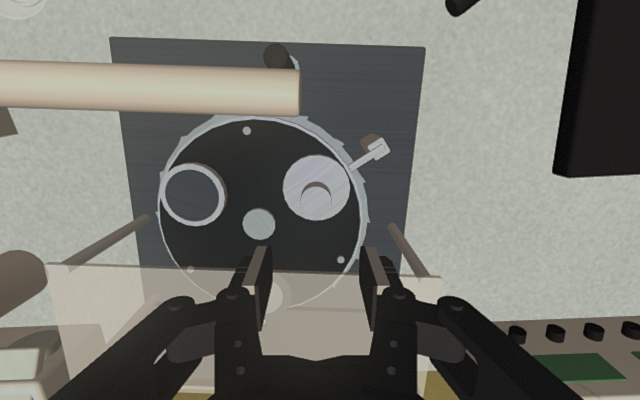

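>>> step_arm:
  series:
    - {"x":0.1,"y":-0.15,"z":-2.5,"twist":0,"jaw":4.5}
    - {"x":0.1,"y":-0.15,"z":-5,"twist":0,"jaw":4.5}
    - {"x":0.1,"y":-0.15,"z":-7.5,"twist":0,"jaw":4.5}
    - {"x":0.1,"y":-0.15,"z":-10,"twist":0,"jaw":4.5}
    - {"x":0.1,"y":-0.15,"z":-12,"twist":0,"jaw":4.5}
    - {"x":0.1,"y":-0.15,"z":-13.5,"twist":0,"jaw":4.5}
    - {"x":0.1,"y":-0.15,"z":-14.5,"twist":0,"jaw":4.5}
    - {"x":0.1,"y":-0.15,"z":-14.5,"twist":0,"jaw":4.5}
    - {"x":0.1,"y":-0.15,"z":-14.5,"twist":0,"jaw":4.5}

```text
clock: 15.37
eef_pos: [0.6322, 0.2429, 0.1008]
tool_rot: [-0.476, 0.528, 0.494, 0.5]
ft_force: [-0.6, -0.8, 0.2]
grip_width: 0.045
```

Run:
```python
from h import *
o=bot.get_obs(); print(o['clock'],o['eef_pos'],o['ft_force'])
im,d,K,W=save('wrist','w15');
```

```text
15.3667 [0.63223959 0.24291675 0.10080244] [-0.59426608 -0.81681637  0.16390565]
```

View pics/w15.png

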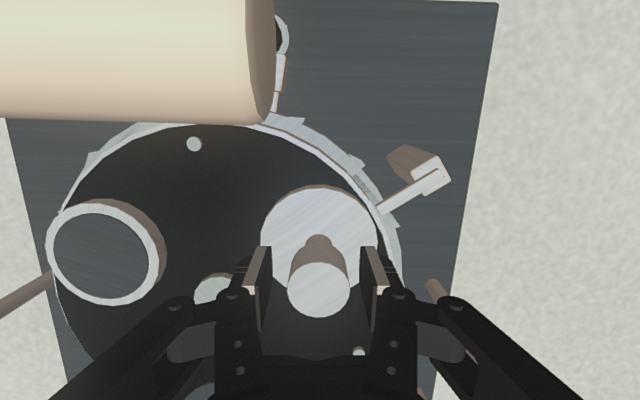

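>>> step_arm:
  series:
    - {"x":0.1,"y":0.1,"z":-0.3,"twist":0,"jaw":4.5}
    - {"x":0.1,"y":0.1,"z":-0.3,"twist":0,"jaw":3.5}
    - {"x":0.1,"y":0.1,"z":-0.3,"twist":0,"jaw":2.9}
    - {"x":0.1,"y":0.1,"z":-0.3,"twist":0,"jaw":2}
    - {"x":0.1,"y":0.1,"z":-0.3,"twist":0,"jaw":1}
    - {"x":0.1,"y":0.1,"z":-0.3,"twist":0,"jaw":1}
    - {"x":0.1,"y":0.1,"z":-0.3,"twist":0,"jaw":1}

```text
clock: 16.0
eef_pos: [0.6345, 0.2444, 0.0999]
tool_rot: [-0.477, 0.527, 0.494, 0.502]
ft_force: [-0.9, -0.9, 5.0]
grip_width: 0.0268
```

>>> step_arm:
  series:
    - {"x":0,"y":0,"z":0.5,"twist":0,"jaw":1}
    - {"x":0,"y":0,"z":1.5,"twist":0,"jaw":1}
    - {"x":0,"y":0,"z":3,"twist":0,"jaw":1}
    - {"x":0,"y":0,"z":3,"twist":0,"jaw":1}

```text
clock: 16.33
eef_pos: [0.6359, 0.2452, 0.133]
tool_rot: [-0.477, 0.525, 0.493, 0.503]
ft_force: [0.4, -0.7, -0.2]
grip_width: 0.026
```

```bash
python3 chk.py 16
python3 - <<'E'
from h import *
save('top','t16')
P=pts(*load('t16')[1:]); im,d,K,W=load('t16')
cv2.imwrite('pics/t16z.png',cv2.resize(im[90:290,300:460],None,fx=3,fy=3)[:,:,::-1])
E
```

```text
16.3333 [0.63589117 0.24517252 0.13303885] [-0.03980736  0.06364527] [ 0.38766713 -0.72740164 -0.22282945]
```

View pics/w16.png

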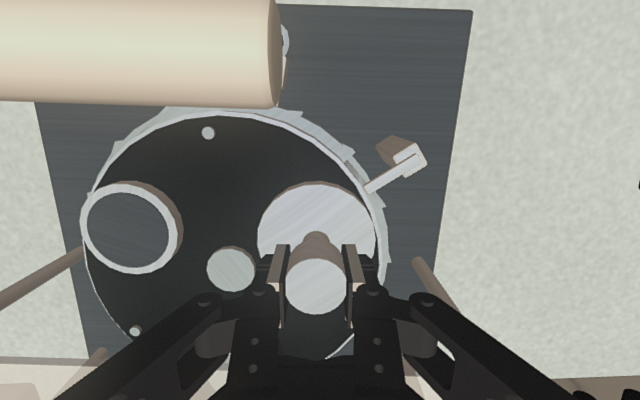

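View pics/t16z.png

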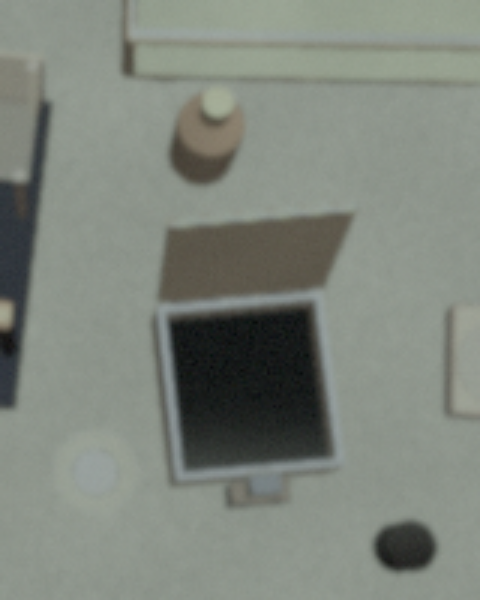

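View pics/s16.png

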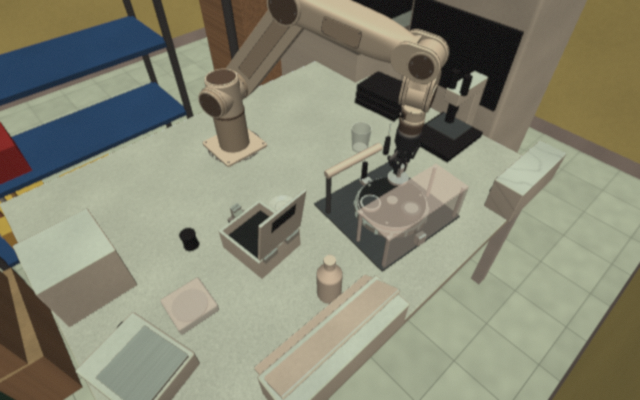

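Run:
```python
from h import *
im,d,K,W=load('t16'); P=pts(d,K,W)
m=np.zeros(d.shape,bool); m[185:255,345:420]=1
f=m&(P[...,2]>.04)&(P[...,2]<.062)&(im.astype(int).sum(2)<220)
print('floor',f.sum(),np.median(P[f][:,2]),cv2.minAreaRect((P[f][:,:2]*1000).astype('float32')))
z=[(155,302),(322,290),(340,468),(175,483)]
c=[atz(300+a/3,90+b/3,.084,K,W) for a,b in z]; print(np.round(c,4),np.mean(c,0))
z=[(169,316),(314,306),(331,457),(185,470)]
c=[atz(300+a/3,90+b/3,.084,K,W) for a,b in z]; print(np.round(c,4),np.mean(c,0))
im,d,K,W=load('s16'); P=pts(d,K,W)
m=np.zeros(d.shape,bool); m[195:255,215:305]=1
f=m&(P[...,2]>.04)&(P[...,2]<.062)&(im.astype(int).sum(2)<220)
print('floor s',f.sum(),np.median(P[f][:,2]),P[f].min(0),P[f].max(0))
```

```text
floor 2398 0.04935997545601678 ((485.92535400390625, -226.0806121826172), (157.5835418701172, 150.10289001464844), 6.978927135467529)
[[ 0.5641 -0.127   0.084 ]
 [ 0.5809 -0.2981  0.084 ]
 [ 0.3988 -0.3136  0.084 ]
 [ 0.3795 -0.149   0.084 ]] [ 0.48084331 -0.22192132  0.084     ]
[[ 0.5498 -0.1415  0.084 ]
 [ 0.5639 -0.2897  0.084 ]
 [ 0.4096 -0.3048  0.084 ]
 [ 0.3927 -0.1589  0.084 ]] [ 0.47902036 -0.22371708  0.084     ]
floor s 753 0.051723370606544083 [ 0.3949993  -0.28981625  0.04459126] [ 0.53393597 -0.15404603  0.05838557]
```

>>> step_arm:
  series:
    - {"x":0,"y":0,"z":2,"twist":0,"jaw":1}
    - {"x":0,"y":0,"z":4.5,"twist":0,"jaw":1}
    - {"x":0,"y":0,"z":7.5,"twist":0,"jaw":1}
    - {"x":0,"y":0,"z":10.5,"twist":0,"jaw":1}
    - {"x":-1,"y":-1,"z":13,"twist":0,"jaw":1}
    - {"x":-2.5,"y":-3,"z":14,"twist":0,"jaw":1}
    - {"x":-4.5,"y":-5.5,"z":14,"twist":2,"jaw":1}
    - {"x":-6.5,"y":-8,"z":14,"twist":4,"jaw":1}
    - {"x":-8.5,"y":-10.5,"z":14,"twist":6,"jaw":1}
    - {"x":-10.5,"y":-13,"z":14,"twist":8,"jaw":1}

```text
clock: 17.32
eef_pos: [0.5277, 0.1135, 0.2683]
tool_rot: [-0.512, 0.492, 0.528, 0.465]
ft_force: [0.9, -0.2, -1.0]
grip_width: 0.0261
```

>>> step_arm:
  series:
    - {"x":-2,"y":-3,"z":0,"twist":0,"jaw":1}
    - {"x":-4,"y":-6,"z":0,"twist":0,"jaw":1}
    - {"x":-5,"y":-9,"z":0,"twist":0,"jaw":1}
    - {"x":-5.5,"y":-12,"z":0,"twist":0,"jaw":1}
    - {"x":-5.5,"y":-15,"z":0,"twist":0,"jaw":1}
    - {"x":-5.5,"y":-18,"z":0,"twist":0,"jaw":1}
    - {"x":-5.5,"y":-21,"z":0,"twist":0,"jaw":1}
    - {"x":-5.5,"y":-24,"z":0,"twist":0,"jaw":1}
    - {"x":-5.5,"y":-27,"z":0,"twist":0,"jaw":1}
    - {"x":-5.5,"y":-30,"z":0,"twist":0,"jaw":1}

```text
clock: 18.15
eef_pos: [0.472, -0.1877, 0.2674]
tool_rot: [-0.512, 0.492, 0.529, 0.465]
ft_force: [0.2, 0.8, -2.6]
grip_width: 0.0265
```

>>> step_arm:
  series:
    - {"x":0.3,"y":-2,"z":0,"twist":0,"jaw":1}
    - {"x":0.3,"y":-3.6,"z":-1,"twist":0,"jaw":1}
    - {"x":0.3,"y":-3.6,"z":-4,"twist":0,"jaw":1}
    - {"x":0.3,"y":-3.6,"z":-7,"twist":0,"jaw":1}
    - {"x":0.3,"y":-3.6,"z":-10,"twist":0,"jaw":1}
    - {"x":0.3,"y":-3.6,"z":-10,"twist":0,"jaw":1}

```text
clock: 18.65
eef_pos: [0.4701, -0.2217, 0.1603]
tool_rot: [-0.507, 0.494, 0.534, 0.463]
ft_force: [-0.8, 0.5, -2.6]
grip_width: 0.0262
```

```bash
python3 chk.py 17
python3 - <<'E'
from h import *
o=bot.get_obs(); print(R.from_quat(o['tool_rot']).as_matrix().round(3).tolist())
im,d,K,W=load('w17');P=pts(d,K,W);m=(P[...,2]>.1)&(P[...,2]<.19)&(d<.35); c=np.array(o['eef_pos'])
k=m&(np.hypot(P[...,0]-c[0],P[...,1]-c[1])<.045)&(im.astype(int).sum(2)>380)
print(np.percentile(P[k][:,2],[1,10,50,90,99]))
E
```

```text
18.65 [ 0.47007312 -0.22173431  0.16026699] [-0.16430081 -0.41593683] [-0.82206433  0.52230964 -2.61784296]
[[-0.048, -0.995, -0.084], [-0.011, -0.084, 0.996], [-0.999, 0.049, -0.007]]
[0.13999845 0.14082013 0.14213915 0.18890842 0.18962829]
```

View pics/w17.png

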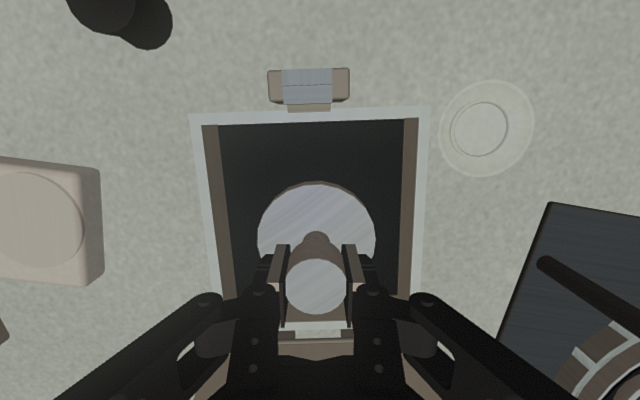

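View pics/s17.png

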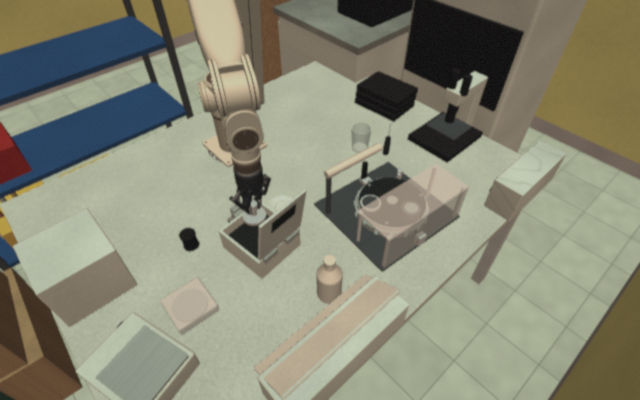

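>>> step_arm:
  series:
    - {"x":0.3,"y":-0.1,"z":-1.5,"twist":0,"jaw":1}
    - {"x":0.6,"y":-0.2,"z":-3,"twist":0,"jaw":1}
    - {"x":0.6,"y":-0.2,"z":-4.5,"twist":0,"jaw":1}
    - {"x":0.6,"y":-0.2,"z":-5.8,"twist":0,"jaw":1}
    - {"x":0.6,"y":-0.2,"z":-6.8,"twist":0,"jaw":1}
    - {"x":0.6,"y":-0.2,"z":-7.5,"twist":0,"jaw":1}
    - {"x":0.6,"y":-0.2,"z":-7.6,"twist":0,"jaw":1}
    - {"x":0.6,"y":-0.2,"z":-7.6,"twist":0,"jaw":1}

```text
clock: 19.42
eef_pos: [0.4802, -0.2253, 0.0909]
tool_rot: [-0.511, 0.493, 0.53, 0.464]
ft_force: [-0.2, -0.1, -2.3]
grip_width: 0.0261
```

>>> step_arm:
  series:
    - {"x":0,"y":0,"z":-0.2,"twist":0,"jaw":1}
    - {"x":0,"y":0,"z":-0.3,"twist":0,"jaw":1}
    - {"x":0,"y":0,"z":-0.3,"twist":0,"jaw":1}

```text
clock: 19.67
eef_pos: [0.4805, -0.2255, 0.0884]
tool_rot: [-0.511, 0.493, 0.53, 0.464]
ft_force: [-0.2, -0.2, -1.9]
grip_width: 0.0263
```

>>> step_arm:
  series:
    - {"x":0,"y":0,"z":-0.3,"twist":0,"jaw":1}
    - {"x":0,"y":0,"z":-0.6,"twist":0,"jaw":1}
    - {"x":0,"y":0,"z":-0.7,"twist":0,"jaw":1}
    - {"x":0,"y":0,"z":-0.7,"twist":0,"jaw":1}

```text
clock: 20.0
eef_pos: [0.4802, -0.2253, 0.0809]
tool_rot: [-0.511, 0.493, 0.53, 0.464]
ft_force: [-0.2, 0.4, -1.7]
grip_width: 0.0261
```

>>> step_arm:
  series:
    - {"x":0,"y":0,"z":-0.1,"twist":0,"jaw":1}
    - {"x":0,"y":0,"z":-0.2,"twist":0,"jaw":1}
    - {"x":0,"y":0,"z":-0.2,"twist":0,"jaw":1}

```text
clock: 20.25
eef_pos: [0.4801, -0.2254, 0.0799]
tool_rot: [-0.511, 0.493, 0.53, 0.464]
ft_force: [-3.7, 0.4, 3.9]
grip_width: 0.0262
```

Contact with the floor (force has changed sign to +3.9 N). Release gently and rise.

>>> step_arm:
  series:
    - {"x":0,"y":0,"z":0,"twist":0,"jaw":2.8}
    - {"x":0,"y":0,"z":0,"twist":0,"jaw":3.2}
    - {"x":0,"y":0,"z":0,"twist":0,"jaw":4.2}
    - {"x":0,"y":0,"z":0,"twist":0,"jaw":5}
    - {"x":0,"y":0,"z":0,"twist":0,"jaw":5}

```text
clock: 20.67
eef_pos: [0.4802, -0.2255, 0.0799]
tool_rot: [-0.511, 0.493, 0.53, 0.464]
ft_force: [-0.8, -0.3, 0.8]
grip_width: 0.0504
```

>>> step_arm:
  series:
    - {"x":0,"y":0,"z":2,"twist":0,"jaw":5}
    - {"x":0,"y":0,"z":4,"twist":0,"jaw":5}
    - {"x":0,"y":0,"z":7,"twist":0,"jaw":5}
    - {"x":0,"y":0,"z":10,"twist":0,"jaw":5}
    - {"x":-2,"y":0,"z":13,"twist":0,"jaw":5}
    - {"x":-5,"y":0,"z":16,"twist":0,"jaw":5}
    - {"x":-8,"y":0,"z":18,"twist":0,"jaw":5}
    - {"x":-11,"y":0,"z":19,"twist":0,"jaw":5}
    - {"x":-12,"y":0,"z":19,"twist":0,"jaw":5}

```text
clock: 21.42
eef_pos: [0.3582, -0.2258, 0.273]
tool_rot: [-0.512, 0.493, 0.528, 0.465]
ft_force: [0.3, -0.4, 1.4]
grip_width: 0.05
```

```bash
python3 chk.py 18
python3 - <<'E'
from h import *
o=bot.get_obs()
im,d,K,W=load('w18');P=pts(d,K,W)
c=np.array([.481,-.225])
r=np.hypot(P[...,0]-c[0],P[...,1]-c[1])
for a,b in [(.1,.115),(.053,.068),(.045,.053)]:
    k=(P[...,2]>a)&(P[...,2]<b)&(r<.045)&(im.astype(int).sum(2)>300)
    if k.sum(): print(a,k.sum(),np.median(P[k][:,2]),cv2.minEnclosingCircle((P[k][:,:2]*1000).astype('float32')))
E
```

```text
21.4167 [ 0.35819701 -0.22576288  0.27296211] [-0.27540009 -0.42970072] [ 0.28965729 -0.44438395  1.35169198]
0.1 400 0.1083459286556391 ((479.0202941894531, -225.43936157226562), 13.979820251464844)
0.053 1492 0.06113701074828182 ((479.2740478515625, -225.93870544433594), 34.781063079833984)
```

View pics/w18.png

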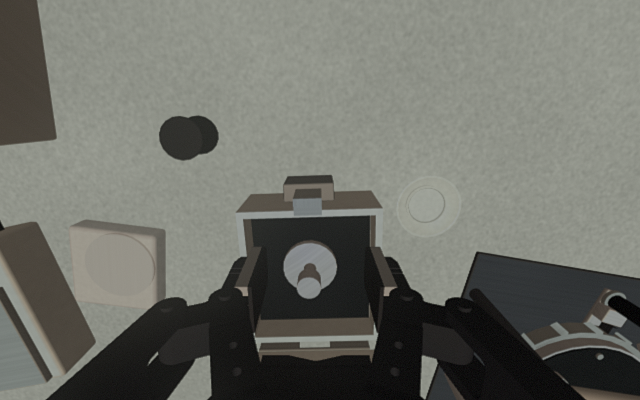

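View pics/s18.png

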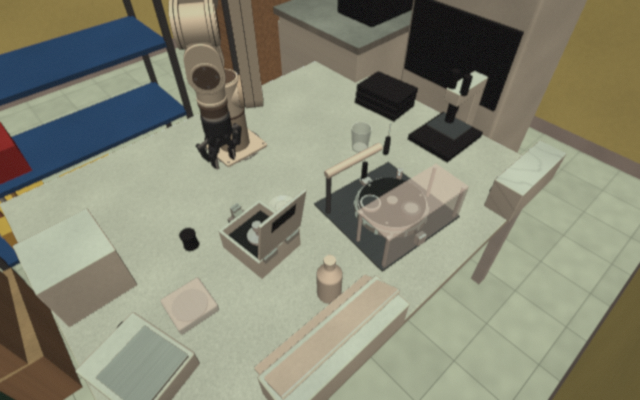

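Run:
```python
from h import *
print(bot.job_done())
```

```text
the job is handed in; nothing more can be done
None
```

The job is done and handed in at about 21.5 s: the carrier stands upright on the box floor with the lid open.

- **Lever:** I gave it four strokes to the end stop. The first took up slack and moved the table only slightly. The other three turned it about one tooth each.
    - The moves could not tilt the tool, so I did not lean it 25 to 35 degrees as advised. I kept it upright with the fingers half open, TCP at 50 mm. I pushed the handle with the side of one finger, the gripper body beside the bar and the finger linkage below it.
    - On the last three strokes the push at the stop reached 16 to 21 N, more than the 2 to 5 N a stroke needs, because I commanded slightly past the stop.
- **Carrier at the pointer:** the knob was about 2 mm from its expected place and clear of the hood.
- **Lid:** I pressed the pad about 8 mm with 9 N. The lid let go and is fully upright in the scene pictures.
- **Placing:** I lowered the carrier until the floor pushed back with 3.9 N, then opened the fingers.
- **Last check:** the knob top is 108 mm above the table, as it should be (50 + 58). Knob and disc are centred on each other within 0.6 mm, so the carrier is upright, about 4 mm from the box centre.
    - The lid is open, the gripper is clear, and the other things look unmoved in the last pictures; I did not measure them.
    - During the strokes the tool drifted about 2 to 3 degrees from vertical, which did not affect the placing.

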